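Turn out the frozen tuna bars

TASK

A freezing rack holding two tuna bars leans on its steel stand, with a loose cover resting against its open face. Holding the cover against the rack, take both together, turn them over and gently set them face down in the steel tray, cover underneath; then lift the rack off so that both bars stay on the cover in the tray, and put the empty rack down on the green mat. No bar may fall out on the way, and leave the other things alone.

Things in the scene. Friction and masses are not known exactly. Their poses are not given: they have to be found in the camera images.
- rack: Blue plastic freezing rack: open box 60 mm wide (x), 124 long (y), 46 deep (z), 150 g, walls and floor 4 mm, 3 mm divider along y (two cells). Origin: centre of the outer face of its closed back; +z points out of its mouth. At the start it leans on end in the stand: +y down the slope, mouth facing stand +y and 20 degrees upward; rack x = stand x.
- rack_mouth (a point): Centre of the rack's open mouth plane (rack frame 0, 0, +46 mm).
- cover: Loose white plastic cover, 90 g, plate 124 mm long (y), 4 mm thick, x = -29 to +35 mm; it just rests against the rack's mouth, no catch. Origin on its inner face, at point rack_mouth when closed, axes then as the rack's; +z points away from the rack. On its +x long side only, a lip 4 mm thick (x = 31 to 35) reaches 24 mm back over the rack's wall.
- cover_lip (a point): Middle of the lip's outer face (cover frame 35, 0, -12 mm). A grip across the rack's width on the 24 mm next to the mouth (65 mm wide there, rack x = -30 to +35) squeezes lip and rack together; grip firmly, about 40 N. Nearer the back only the bare 60 mm rack is gripped.
- block_a: Frozen tuna bar, red with pale bands, rigid, 22 x 106 x 38 mm (x, y, z), about 90 g; origin at its centre, axes as the rack's at the start. Lies loose in the rack's -x cell, 4 mm below the mouth.
- block_b: The same kind of bar, in the rack's +x cell.
- stand: Fixed steel stand; origin at the bench under its 110 x 140 x 12 mm foot. The rack stands on a sloping ledge 56 mm wide and leans on a back plate 34 mm wide that reaches 80 mm up from the ledge: the rack's sides and upper third are free. Rack origin at stand (0, -20, 100) mm; its upper end is about 160 mm high.
- tray: Fixed shallow steel tray on a white plastic block, 230 mm (x) by 210 mm (y); origin at the bench under its centre. Tray floor at 42 mm height, inside 215 x 195 mm, with a rim rising 8 mm above the floor.
- mat: Fixed green plastic mat 160 mm (x) by 170 mm (y), top at 4 mm; origin under its centre.
- mug: Bystander: white mug, 80 mm across, 90 mm tall; leave it alone. Origin at its underside centre.
- sauce: Bystander: amber sauce bottle, 60 mm across, 150 mm tall; leave it alone. Origin at its underside centre.
- jar: Bystander: closed glass jar, 70 mm across, 90 mm tall; leave it alone. Origin at its underside centre.
- brush: Bystander: hand brush lying on the bench, about 200 mm long; leave it alone. Origin at its underside, within its length.
- bowl: Bystander: blue ceramic bowl, 120 mm across, 50 mm tall; leave it alone. Origin at its underside centre.
- spatula: Bystander: spatula lying on the bench, about 250 mm long; leave it alone. Origin at its underside, within its length.
Mind the look-alikes: they are no part of the job. What is shaped like the cover but orange or purple is not meant.

How it is judged:
On the way, in this order (a step that is already met when the one before it is completed fails the run):
1. the rack is off its stand with the cover still against it (distance between rack and stand above 0.17 m and distance between cover and rack_mouth below 0.012 m), for 0.1 s.
2. the rack lies face down in the tray, the cover beneath it and still against it (angle between each of rack, cover's own z axis and vertical above 2.97 rad and distance between cover and rack_mouth below 0.012 m and x of cover in the frame of tray between -0.09 and 0.09 m and y of cover in the frame of tray between -0.08 and 0.08 m and z of cover in the frame of tray between 0.03 and 0.056 m and linear speed of rack below 0.03 m/s), for 0.2 s.
3. the rack is lifted off and both bars stay on the cover in the tray (z of rack in the frame of tray above 0.145 m and x of cover in the frame of tray between -0.09 and 0.09 m and y of cover in the frame of tray between -0.08 and 0.08 m and z of cover in the frame of tray between 0.03 and 0.056 m and angle between cover's own z axis and vertical above 2.97 rad and x of block_a in the frame of cover between -0.034 and 0.034 m and y of block_a in the frame of cover between -0.058 and 0.058 m and z of block_a in the frame of cover between -0.028 and 0 m and x of block_b in the frame of cover between -0.034 and 0.034 m and y of block_b in the frame of cover between -0.058 and 0.058 m and z of block_b in the frame of cover between -0.028 and 0 m), for 0.1 s.
At the end, for the whole second after the job is handed in: The cover lies flat (within 10 degrees), inner side up, on the tray floor with its centre inside the tray; both bars lie on the cover (centres within its outline); the rack's centre is over the green mat and it rests there, lower than 80 mm; all released and at rest (x of cover in the frame of tray between -0.09 and 0.09 m and y of cover in the frame of tray between -0.08 and 0.08 m and z of cover in the frame of tray between 0.03 and 0.056 m and angle between cover's own z axis and vertical above 2.97 rad and x of block_a in the frame of cover between -0.034 and 0.034 m and y of block_a in the frame of cover between -0.058 and 0.058 m and z of block_a in the frame of cover between -0.028 and 0 m and x of block_b in the frame of cover between -0.034 and 0.034 m and y of block_b in the frame of cover between -0.058 and 0.058 m and z of block_b in the frame of cover between -0.028 and 0 m and x of rack in the frame of mat between -0.08 and 0.08 m and y of rack in the frame of mat between -0.085 and 0.085 m and height (world z) of rack below 0.08 m and linear speed of each of cover, block_a, block_b, rack below 0.02 m/s); the robot touches nothing.
It fails at once if the cover comes more than 15 mm off the rack's mouth before it lies in the tray (distance between cover and rack_mouth above 0.015 m and not (x of cover in the frame of tray between -0.1 and 0.1 m and y of cover in the frame of tray between -0.09 and 0.09 m and z of cover in the frame of tray below 0.07 m)).
It fails at once if a bar falls to the bench (height (world z) of any of block_a, block_b below 0.03 m).
It fails at once if the covered rack is dropped into the tray (faster than 0.6 m/s) (angle between rack's own z axis and vertical above 2.6 rad and z of cover in the frame of tray below 0.07 m and linear speed of cover above 0.6 m/s).
It fails at once if a bystander is moved by more than 40 mm (distance of any of mug, sauce, jar, brush, bowl, spatula from where it was at the start of the episode above 0.04 m).
It also fails if it takes over 72 s, if anything falls off the work surface, if the arm or the gripper's body presses on something with over 40 N, if the wrist force passes 120 N, or if a joint passes its speed limit or range.

ROBOT

A 7-joint arm with a two-finger parallel gripper is mounted at the origin on the work surface. World frame = base frame: x ahead of the robot, y to its left, z up, the work surface at z = 0. Lengths are in m, angles in rad, forces in N, time in s.
With the tool pointing down it reaches from about 0.4 to 0.85 m from the base axis. Payload 6.9 kg.
Tool frame: the origin (TCP) lies midway between the tips of the shut fingers; the grasp point (between the pads) lies 19 mm behind it (bot.tcp_to_grasp is the distance from the TCP to the grasp point, in m); z points along the fingers, y is the line along which they close (so a half turn about z gives the same grasp; the last joint's range is limited). The gripper opens to 85 mm and grips with 20 to 120 N. Pads are 22 mm wide; open, the fingers measure 114 mm over their backs; the gripper's body (76 mm by 85 mm) begins 54 mm behind the grasp point. The pads swing forward as they close: fully open they stand 13 mm farther back than shut.
Start: joints at [1.296, 0.507, -0.238, 1.5, 0.126, 1.149, -0.155], TCP at [0.232, -0.58, 0.231] pointing down, gripper open.
Joint ranges: [-3.08, 3.08], [-0.24, 2.05], [-1.43, 1.35], [0, 2.5], [-1.52, 4.66], [0.17, 1.96], [-2.89, 2.89]. Speed limits (rad/s): [2.39, 2.39, 3.14, 3.14, 3.14, 3.14, 3.14].

INTERFACE

Orientations are given as a rotation vector (axis times angle).
In Python, from bench import bot gives the robot as it stands.
- The arm moves only by the tool move_arm, never from a script. Its argument "plan" is one flat list of numbers, 6 for each row, row after row: the shift along the tool's x, y, z in mm, then the turn, a rotation vector about the tool's x, y, z in degrees. In form: [dx, dy, dz, wx, wy, wz, dx, dy, dz, wx, wy, wz, ...]. A call has 1 to 20 rows; each row is the pose to reach, as a shift and turn from the pose commanded when the call began, along the tool's axes at that moment; what a row does not reach only later rows make up. A row lasts 1/12 s, in which the tool goes at most 41.7 mm and 7.16 degrees, less where a joint would pass 70% of its speed; a pose out of reach is approached as far as the arm can. A call with a gripper value outside its range is refused whole. "claw" is the gripper command: -1 is shut, 1 is fully open, values between are in proportion, set as the call begins (left out, the last holds). The fingers move at their own pace and stop on an object; "force" is the grip in N (left out, the last holds). Time passes only in rows, so rows that repeat a pose let the fingers close. It gives the time, the measured TCP pose, the force, the opening and the grip force at its end, in the units of the state.
- bot.observe(): the state, without advancing time (a new reading comes with each control period).
- bot.grab_frame(name): name is "scene" or "top" or "wrist"; returns (picture, depth): 420x560x3 uint8, red, green, blue; 420x560 float32, m along the optical axis (not along the pixel's ray), 0 where there is no reading.
- bot.camera_info(name): a dict with "fx", "fy", "cx", "cy" (pixels), "position" and "rotation" of the camera in the world; the wrist camera has in their place "mount" (4x4, takes a point from camera to tool coordinates, whose origin is the TCP and whose axes are the flange's). Camera axes: x right, y up, looking along -z (the intrinsics and any distortion apply to the point x, -y, -z); pixel columns grow to the right and rows downward; lengths in m; the calibration is good to about 2 mm. The wrist camera is an equidistant fisheye: a pixel r from the principal point sees the ray r / f radians off the axis. A picture is of the moment at which its call begins: read the wrist's pose just before it. camera_info takes no time and is no camera call.
- bot.close_job(): hands the job in; it is judged then, once.
Trained networks look in the newest picture that a camera, given by its name, has taken for a name from the list of things; names that differ only in an ending like _2 or _b are one class to them, and where a whole thing is asked for, a point or a joint stands for the part that bears it (a point fixed in the world has none). Each returns a list of dicts, best first, with "score" (0 to 1); they miss things now and then, are a little off and sometimes report something else, mostly with a low value. They report only what shows in the picture. A call takes as long as a camera call. They do not tell look-alikes from the thing itself.
- bot.cut_out(label, camera): "pixels" (420x560 bool, what is visible of it) and "box" ([left, top, width, height] in pixels, round what is visible of it).
The state is a dict: "t": time; "qpos": joint angles; "dq": joint speeds; "tau": joint torques, N m; "position": TCP position; "ee_rot": TCP orientation; "force": force on the tool from outside, world axes, zero at the start; "torque": the same for the moment, N m; "finger_gap": finger opening in m; "gripper_force": force on a finger pad.
Only numpy, scipy, OpenCV 4.12 (cv2) and the standard library are available. Lean on these libraries where they do the work, as an engineer would, in place of code of your own. Each camera call takes 0.05 s, during which the arm holds its last target. There are 200 camera calls.

## Working session

There is one attempt and no reset: what is moved stays moved. The work goes in short steps, Python scripts to look and compute and a tool call to move; the robot and the scene stay as the last step left them, time stands still between calls to the robot, and variables do not carry over. Pictures are saved under pics/ and viewed, at most 10 in all, crops included, and the job is handed in when it is done.

Besides the shell and the picture viewer there is one more tool, called in YAML: its name, and indented under it one key for each argument. move_arm: Moves the arm, as the interface text tells. Its arguments: {"type":"object","properties":{"plan":{"type":"array"},"claw":{"type":"number"},"force":{"type":"number"}},"required":["plan"]}

```bash
ls; mkdir -p pics
cat > h.py <<'E'
import numpy as np,cv2
from bench import bot
from scipy.spatial.transform import Rotation as R
def cloud(name,d):
    c=bot.camera_info(name); v,u=np.mgrid[0:d.shape[0],0:d.shape[1]]
    p=np.stack([(u-c['cx'])/c['fx']*d,-(v-c['cy'])/c['fy']*d,-d],-1)
    Rm=np.array(c['rotation']); 
    if Rm.shape!=(3,3): Rm=R.from_rotvec(Rm).as_matrix()
    return p@Rm.T+np.array(c['position'])
E
python3 - <<'E'
from h import *
ims=[]
for n in('scene','top'):
    im,d=bot.grab_frame(n); P=cloud(n,d); np.savez(f'{n}.npz',im=im,d=d,P=P)
    cv2.imwrite(f'pics/{n}.png',im[...,::-1])
    print(n,bot.camera_info(n))
    for l in('rack','cover','stand','tray','mat','block_a','mug','sauce','jar','brush','bowl','spatula'):
        for r in bot.cut_out(l,n)[:3]:
            m=r['pixels']&(d>0); q=P[m]
            print(l,round(r['score'],2),r['box'],np.median(q,0).round(3) if len(q) else None, np.percentile(q,2,axis=0).round(3),np.percentile(q,98,axis=0).round(3))
s=bot.observe();print(s)
E
```

```text
pics
scene {'fx': 500.27904728655545, 'fy': 500.27904728655545, 'cx': 269.6278554198596, 'cy': 203.82823357867494, 'position': array([1.4599442 , 0.02937098, 1.03565575]), 'rotation': array([0.57706643, 0.60073339, 1.55182949])}
rack 0.66 [164.9, 147.4, 27.8, 46.6] [ 0.527 -0.273  0.15 ] [ 0.472 -0.3    0.039] [ 0.534 -0.245  0.174]
rack 0.18 [320.0, 175.6, 100.1, 83.1] [0.568 0.25  0.042] [0.432 0.139 0.009] [0.673 0.365 0.051]
cover 0.91 [87.9, 209.5, 47.7, 28.3] [ 0.611 -0.443  0.006] [ 0.561 -0.503  0.   ] [ 0.658 -0.382  0.029]
cover 0.89 [173.1, 147.0, 28.8, 45.3] [ 0.526 -0.238  0.119] [ 0.471 -0.265  0.061] [ 0.536 -0.213  0.174]
cover 0.7 [187.1, 277.8, 43.7, 50.4] [ 0.839 -0.145  0.004] [ 0.777 -0.188  0.   ] [ 0.896 -0.101  0.029]
stand 0.85 [159.4, 176.6, 52.2, 35.8] [ 0.518 -0.257  0.012] [ 0.453 -0.325  0.003] [ 0.557 -0.19   0.063]
tray 0.9 [322.1, 173.2, 100.3, 84.9] [0.568 0.251 0.042] [0.432 0.14  0.009] [0.673 0.364 0.051]
mat 0.62 [235.6, 208.9, 75.7, 59.6] [ 0.628 -0.005  0.004] [ 0.542 -0.09  -0.   ] [0.705 0.079 0.009]
mug 0.92 [312.8, 247.0, 45.2, 47.5] [0.755
[... 2577 characters left out ...]
 'qpos': array([ 1.29648234,  0.50750043, -0.23762525,  1.50021458,  0.12568287,
        1.14888502, -0.15481792]), 'dq': array([-1.93180590e-03, -9.37765839e-04, -7.75711454e-05, -5.98203121e-04,
        8.73206248e-04, -8.24311809e-04, -2.14166588e-03]), 'tau': array([-1.42410172e-04, -6.20369267e+01, -2.18488634e+00, -2.49951982e+01,
        1.38382340e-02,  2.43589784e-03, -1.39731640e-07]), 'position': array([ 0.23170731, -0.58044737,  0.23127053]), 'ee_rot': array([-3.08508331e+00, -5.92985295e-01, -4.99148629e-05]), 'force': array([ 0.13332278, -0.03228919, -0.11653955]), 'torque': array([-0.00375391, -0.08142717,  0.05601665]), 'gripper_force': 0.0, 'finger_gap': 0.08551627278050075}
```

Run:
```python
import cv2
im=cv2.imread('pics/scene.png'); cv2.imwrite('pics/scene2.png',cv2.resize(im,(800,600)))
c=im[125:235,140:230]; c=cv2.resize(c,(400,489),interpolation=cv2.INTER_CUBIC)
t=cv2.imread('pics/top.png')[220:280,315:385]; t=cv2.resize(t,(400,343),interpolation=cv2.INTER_CUBIC)
t=cv2.copyMakeBorder(t,0,489-343,0,0,cv2.BORDER_CONSTANT)
cv2.imwrite('pics/crop.png',cv2.hconcat([c,t]))
```

```text
(no output)
```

View pics/scene2.png

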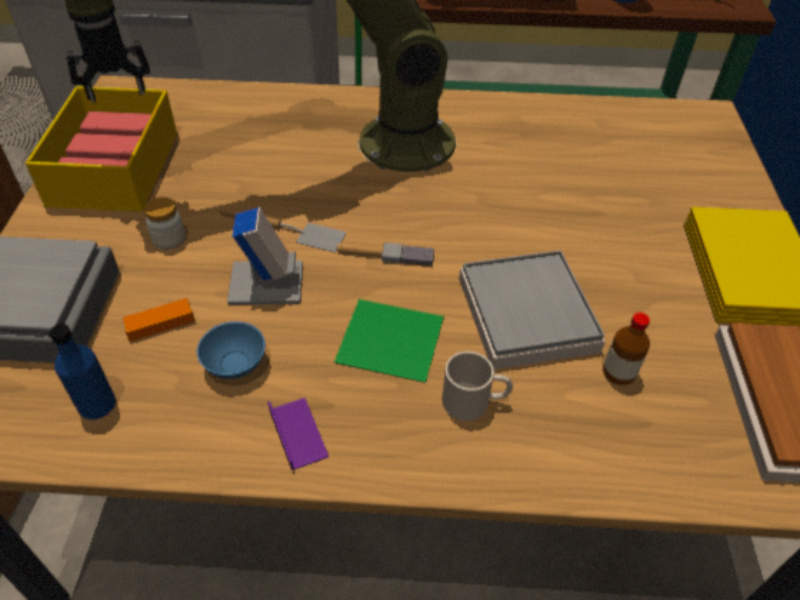

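View pics/crop.png

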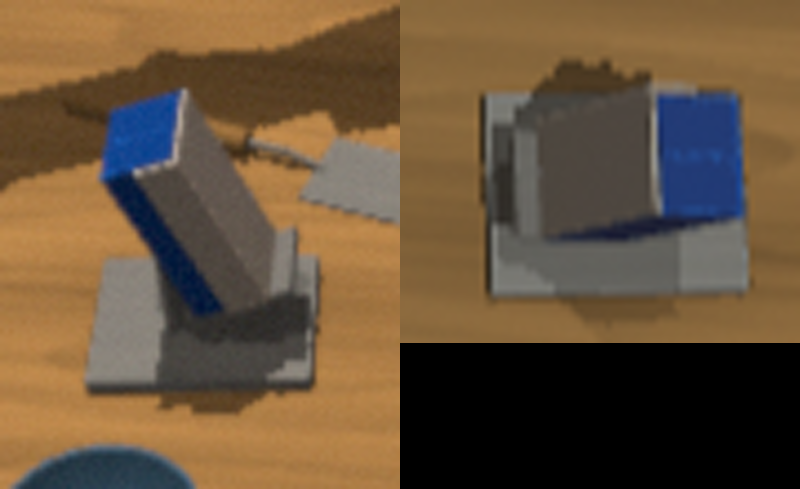

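Run:
```python
from h import *
print([a for a in dir(bot) if a[0]!='_'])
A=[np.load(f'{n}.npz') for n in('scene','top')]
P=np.concatenate([a['P'][a['d']>0] for a in A]);C=np.concatenate([a['im'][a['d']>0] for a in A]).astype(float)
def rect(m):
    q=P[m][:,:2]; (c,s,an)=cv2.minAreaRect(q.astype(np.float32)); return np.round(c,4),np.round(s,4),an,m.sum()
x,y,z=P.T
box=(x>.42)&(x<.58)&(y>-.345)&(y<-.175)
grey=(C.max(1)-C.min(1)<25)
print('foot',rect(box&(z>.006)&(z<.02)&grey))
w=(x>.4)&(x<.7)&(y>.12)&(y<.38)
print('rim',rect(w&(z>.03)&(z<.056)));print('floor z',np.median(z[w&(z>.03)&(z<.06)]))
g=(C[:,1]>C[:,0]+40)&(C[:,1]>C[:,2]+30)&(z<.02)&(x>.5)&(x<.75)&(abs(y)<.12)
print('mat',rect(g))
# per-camera rack/cover: blue top face and cover planes
for a,n in zip(A,('scene','top')):
    p=a['P'];im=a['im'].astype(float);x,y,z=p[...,0],p[...,1],p[...,2]
    b=(a['d']>0)&(x>.42)&(x<.58)&(y>-.345)&(y<-.175)&(z>.07)
    blue=b&(im[...,2]>im[...,0]+30)
    for nm,m in(('blue',blue),('other',b&~blue)):
        q=p[m]; print(n,nm,len(q),np.percentile(q,[3,50,97],axis=0).round(3).tolist())
        # ransac planes
        rng=np.random.default_rng(0);qq=q
        for k in range(2):
            best=None
            for _ in range(400):
                t=qq[rng.choice(len(qq),3,False)];nn=np.cross(t[1]-t[0],t[2]-t[0]);l=np.linalg.norm(nn)
                if l<1e-5: continue
                i=abs((qq-t[0])@nn/l)<.003
                if best is None or i.sum()>best.sum():best=i
            s=qq[best];c=s.mean(0);nn=np.linalg.svd(s-c)[2][2]
            print('  plane',best.sum(),c.round(4),nn.round(3));qq=qq[~best]
            if len(qq)<60:break
# kinematic orientation guess
s=bot.observe();q=s['qpos'];Rt=R.from_rotvec(s['ee_rot']).as_matrix()
print(Rt.round(3))
import itertools
for sg in itertools.product([1,-1],repeat=7):
    M=R.from_euler('ZYZYZYZ'[:1],sg[0]*q[0])
    for ax,s_,v in zip('YZYZYZ',sg[1:],q[1:]): M=M*R.from_euler(ax,s_*v)
    M=M.as_matrix()
    if M[:,2]@Rt[:,2]>.9995: print(sg,M.round(3).tolist())
```

```text
['PlanningError', 'camera_info', 'close_job', 'cut_out', 'grab_frame', 'observe', 'tcp_to_grasp']
foot (array([ 0.4996, -0.2603]), array([0.1164, 0.1421]), 5.388748645782471, np.int64(1563))
rim (array([0.569 , 0.2572]), array([0.2858, 0.2104]), 14.446599006652832, np.int64(10280))
floor z 0.042186422965539094
mat (array([ 0.6222, -0.0062]), array([0.1719, 0.1639]), 78.86282348632812, np.int64(5506))
scene blue 389 [[0.474, -0.298, 0.077], [0.521, -0.276, 0.161], [0.532, -0.256, 0.174]]
  plane 229 [ 0.5019 -0.2791  0.1662] [-0.025  0.342 -0.94 ]
  plane 136 [ 0.5291 -0.2715  0.1146] [ 1.    -0.01  -0.029]
scene other 742 [[0.472, -0.278, 0.074], [0.527, -0.243, 0.125], [0.535, -0.218, 0.173]]
  plane 417 [ 0.5035 -0.2361  0.1261] [ 0.067 -0.937 -0.344]
  plane 265 [ 0.5314 -0.2528  0.1222] [-0.998  0.04   0.058]
top blue 312 [[0.468, -0.301, 0.153], [0.496, -0.281, 0.166], [0.525, -0.26, 0.175]]
  plane 231 [ 0.4972 -0.2805  0.1658] [-0.04   0.367 -0.929]
  plane 39 [ 0.4952 -0.2807  0.1665] [ 0.162  0.279 -0.946]
top other 509 [[0.466, -0.274, 0.074], [0.496, -0.241, 0.128], [0.529
[... 943 characters left out ...]
1, 1, 1, 1) [[-0.168, 0.986, -0.0], [0.986, 0.168, 0.0], [0.0, -0.0, -1.0]]
(-1, 1, 1, 1, 1, 1, -1) [[0.14, 0.99, -0.0], [0.99, -0.14, 0.0], [0.0, -0.0, -1.0]]
(-1, 1, -1, 1, -1, 1, 1) [[-0.636, 0.772, 0.0], [0.772, 0.636, 0.0], [0.0, 0.0, -1.0]]
(-1, 1, -1, 1, -1, 1, -1) [[-0.371, 0.929, 0.0], [0.929, 0.371, 0.0], [0.0, 0.0, -1.0]]
(-1, -1, 1, -1, 1, -1, 1) [[-0.168, 0.986, 0.0], [0.986, 0.168, -0.0], [-0.0, 0.0, -1.0]]
(-1, -1, 1, -1, 1, -1, -1) [[0.14, 0.99, 0.0], [0.99, -0.14, -0.0], [-0.0, 0.0, -1.0]]
(-1, -1, -1, -1, -1, -1, 1) [[-0.636, 0.772, -0.0], [0.772, 0.636, -0.0], [-0.0, -0.0, -1.0]]
(-1, -1, -1, -1, -1, -1, -1) [[-0.371, 0.929, -0.0], [0.929, 0.371, -0.0], [-0.0, -0.0, -1.0]]
```

```bash
cat >> h.py <<'E'
from scipy.optimize import least_squares
SG=np.array([-1,1,-1,1,-1,1,-1]);LO=np.array([-3.08,-.24,-1.43,0,-1.52,.17,-2.89]);HI=np.array([3.08,2.05,1.35,2.5,4.66,1.96,2.89])
def basis(q):
    M=np.eye(3);B=[M[:,2]]
    for i in range(7):
        M=M@R.from_euler('ZYZYZYZ'[i],SG[i]*q[i]).as_matrix()
        if i in(1,3,6):B.append(M[:,2])
        if i in(3,):X=M[:,0]
    return M@R.from_euler('z',np.pi/2).as_matrix(),np.array(B).T
def fk(q,d):
    M,B=basis(q);return M,B@d
def ik(M,p,d,q0,n=12,seed=0):
    rng=np.random.default_rng(seed);best=None
    def f(q):
        m,x=fk(q,d);return np.r_[(x-p)*10,R.from_matrix(M.T@m).as_rotvec()*3,(q-q0)*.003]
    for k in range(n):
        s=q0 if k==0 else rng.uniform(LO,HI)
        r=least_squares(f,np.clip(s,LO+.01,HI-.01),bounds=(LO,HI))
        m,x=fk(r.x,d);e=np.linalg.norm(x-p)+np.linalg.norm(R.from_matrix(M.T@m).as_rotvec())
        if best is None or e+.01*abs(r.x-q0).max()<best[2]+.01*abs(best[0]-q0).max():best=(r.x,e,e)
    return best[0],best[1]
def rackR(yaw,el): # mouth elevation el deg, rack x horizontal at yaw deg
    return (R.from_euler('z',yaw,degrees=True)*R.from_matrix(np.array([[1,0,0],[0,0,1],[0,-1,0]]).T)*R.from_euler('x',0)).as_matrix() if 0 else \
      R.from_euler('z',yaw,degrees=True).as_matrix()@np.array([[1,0,0],[0,np.sin(np.radians(el)),np.cos(np.radians(el))],[0,-np.cos(np.radians(el)),np.sin(np.radians(el))]])
PHI=np.radians(45);PB=.027 # pad behind TCP
def tool(Rr,o,sgn,g=(.0025,-.038,.025)):
    tz=np.array([0,np.sin(PHI),np.cos(PHI)]);ty=np.array([sgn,0,0.]);T=np.stack([np.cross(ty,tz),ty,tz],1)
    return Rr@T,o+Rr@(np.array(g)+PB*tz)
E
python3 - <<'E'
from h import *
s=bot.observe();M,B=basis(s['qpos']);print(np.abs(M-R.from_rotvec(s['ee_rot']).as_matrix()).max())
print(B.round(3),s['position'])
d=np.linalg.lstsq(B,s['position'],rcond=None);print(d)
# in-plane: assume sum
for d7 in(.2,.25,.3,.35):
    x,r,_,_=np.linalg.lstsq(B[:,:3],s['position']-B[:,3]*d7,rcond=None);print(d7,x)
E
```

```text
5.551115123125783e-16
[[ 0.     0.132  0.465  0.   ]
 [ 0.    -0.468 -0.785  0.   ]
 [ 1.     0.874 -0.41  -1.   ]] [ 0.23170731 -0.58044737  0.23127053]
(array([-0.16382362,  0.77051968,  0.28024004,  0.1635449 ]), array([], dtype=float64), np.int32(3), array([1.71360051, 1.0272149 , 0.09166692]))
0.2 [-0.12738156  0.77053206  0.28023464]
0.25 [-0.07739943  0.77054904  0.28022723]
0.3 [-0.02741731  0.77056602  0.28021982]
0.35 [0.02256482 0.770583   0.28021241]
```

```bash
cat >> h.py <<'E'
O=np.array([.4992,-.280,.100]);RR=rackR(4.8,20)
def rel(M,p):
    s=bot.observe();A=R.from_rotvec(s['ee_rot']).as_matrix()
    return (A.T@(p-s['position'])*1000).round(1),np.degrees(R.from_matrix(A.T@M).as_rotvec()).round(1)
E
python3 - <<'E'
from h import *
print(RR.round(3))
for sg in(1,-1):
    M,p=tool(RR,O,sg);pre=p-M[:,2]*.12;print(sg,p.round(4),pre.round(4),M.round(3).tolist(),rel(M,pre))
E
```

```text
[[ 0.996 -0.029 -0.079]
 [ 0.084  0.341  0.936]
 [ 0.    -0.94   0.342]]
1 [ 0.4988 -0.2449  0.1328] [ 0.5079 -0.3533  0.1836] [[-0.035, 0.996, -0.076], [0.421, 0.084, 0.903], [0.906, 0.0, -0.423]] (array([ 340.7, -108.6,   47.7]), array([ 41.2,  55.6, -64.6]))
-1 [ 0.4988 -0.2449  0.1328] [ 0.5079 -0.3533  0.1836] [[0.035, -0.996, -0.076], [-0.421, -0.084, 0.903], [-0.906, 0.0, -0.423]] (array([ 340.7, -108.6,   47.7]), array([ 59.8, -44.3,  93.8]))
```

move_arm:
  plan: [40,0,-40,0,0,0,70,0,-70,0,0,-7,100,0,-100,0,7,-14,130,0,-130,0,14,-21,150,0,-160,0,21,-28,150,0,-160,0,21,-28]

```text
t: 1.8
position: [0.3766, -0.5221, 0.3986]
ee_rot: [-2.751, -1.284, -0.54]
force: [1.0, 0.7, 0.5]
finger_gap: 0.0854
gripper_force: 0.0
```

```bash
python3 -c "
from h import *
s=bot.observe();print(s['t'],s['qpos'].round(3),s['position'].round(3));open('log.txt','a').write(repr([*s['qpos'],*s['position'],*s['ee_rot']])+'\n')"
```

```text
1.8 [ 1.348  0.513 -0.475  1.129 -0.131  1.534  0.236] [ 0.377 -0.522  0.399]
```

move_arm:
  plan: [0,-10,0,7,0,0,0,-20,-10,14,0,0,0,-30,-20,21,3,0,0,-40,-20,26,6,-6,0,-40,-20,26,6,-6]

```text
t: 2.22
position: [0.3321, -0.5029, 0.4205]
ee_rot: [-2.453, -1.34, -0.396]
force: [-0.1, -1.0, -0.4]
finger_gap: 0.0855
gripper_force: 0.0
```

```bash
cat >> h.py <<'E'
def vb(q): # linear basis for link vectors
    M=np.eye(3);cols=[M[:,2]]
    for i in range(7):
        M=M@R.from_euler('ZYZYZYZ'[i],SG[i]*q[i]).as_matrix()
        if i in(1,3,5): cols+=[M[:,0],M[:,2]]
    return np.array(cols).T
E
cat > fit.py <<'E'
from h import *
s=bot.observe();print(s['t'],s['qpos'].round(3),s['position'].round(3));open('log.txt','a').write(repr([*s['qpos'],*s['position'],*s['ee_rot']])+'\n')
L=[eval(l) for l in open('log.txt')]+[[1.29648234,0.50750043,-0.23762525,1.50021458,0.12568287,1.14888502,-0.15481792,0.23170731,-0.58044737,0.23127053]]
A=np.concatenate([vb(l[:7]) for l in L]);b=np.concatenate([l[7:10] for l in L])
v=np.linalg.lstsq(A,b,rcond=None);print(v[0].round(4),v[3].round(3),np.abs(A@v[0]-b).max());np.save('v.npy',v[0])
E
python3 fit.py
```

```text
2.2167 [ 1.416  0.686 -0.828  0.87   0.114  1.962  0.129] [ 0.332 -0.503  0.421]
[0.3296 0.092  0.5674 0.0355 0.3688 0.0507 0.3636] [3.398 2.895 0.847 0.42  0.402 0.127 0.071] 0.00684942215440279
```

```bash
python3 - <<'E'
import re
t=open('h.py').read()
i=t.index('def vb');t=t[:i]+'''def vb(q):
    M=np.eye(3);cols=[M[:,2]]
    for i in range(7):
        M=M@R.from_euler('ZYZYZYZ'[i],SG[i]*q[i]).as_matrix()
        if i in(2,3,5): cols+=[M[:,0],M[:,2]]
    return np.array(cols).T
'''
open('h.py','w').write(t)
s=open('fit.py').read().replace("open('log.txt','a')","(__import__('sys').argv[1:] and open('log.txt','a') or open('/dev/null','w'))")
open('fit.py','w').write(s)
E
python3 fit.py
```

```text
2.2167 [ 1.416  0.686 -0.828  0.87   0.114  1.962  0.129] [ 0.332 -0.503  0.421]
[ 0.1734  0.0927  0.681  -0.0062  0.346   0.0993  0.3533] [3.402 2.969 0.503 0.425 0.392 0.127 0.06 ] 0.011145110074711001
```

Run:
```python
from h import *
s=bot.observe();A=R.from_rotvec(s['ee_rot']).as_matrix();print(A.round(2))
for sg in(1,-1):
    M,p=tool(RR,O,sg);pre=p-M[:,2]*.12+[0,0,.12];print(sg,rel(M,pre))
```

```text
[[ 0.52  0.85  0.09]
 [ 0.76 -0.51  0.4 ]
 [ 0.39 -0.14 -0.91]]
1 (array([160.3,  89.2, 182.3]), array([ 19.5,  38. , -31.9]))
-1 (array([160.3,  89.2, 182.3]), array([ 49.4, -25.4, 138.1]))
```

Go for the first option in steps and collect data.

move_arm:
  plan: [20,10,20,0,0,0,40,20,40,0,2,-3,60,30,70,2,4,-6,80,40,90,4,8,-10,100,50,120,6,12,-15,120,70,140,8,15,-19,140,80,160,10,19,-21,160,90,180,12,23,-24,160,90,180,14,28,-27,160,90,180,17,33,-29,160,90,180,19,38,-32,160,90,180,19,38,-32]

```text
t: 3.22
position: [0.5053, -0.3552, 0.2938]
ee_rot: [-1.511, -1.573, -0.98]
force: [0.7, 2.3, -8.2]
finger_gap: 0.0852
gripper_force: 0.0
```

```bash
python3 fit.py 1
cat > sub.py <<'E'
from h import *
import itertools
L=[eval(l) for l in open('log.txt')]+[[1.29648234,0.50750043,-0.23762525,1.50021458,0.12568287,1.14888502,-0.15481792,0.23170731,-0.58044737,0.23127053]]
def allb(q):
    M=np.eye(3);c={'z0':M[:,2]}
    for i in range(7):
        M=M@R.from_euler('ZYZYZYZ'[i],SG[i]*q[i]).as_matrix()
        if i<6:c[f'x{i+1}']=M[:,0]
        if i in(1,3,5):c[f'z{i+1}']=M[:,2]
        if i in(0,2,4):c[f'y{i+1}']=M[:,1]
    return c
Bs=[allb(l[:7]) for l in L];b=np.concatenate([l[7:10] for l in L])
opt=[k for k in Bs[0] if k[0] in'xy'];res=[]
for n in range(0,5):
  for ss in itertools.combinations(opt,n):
    ks=['z0','z2','z4','z6',*ss];A=np.concatenate([np.array([B[k] for k in ks]).T for B in Bs])
    v=np.linalg.lstsq(A,b,rcond=None)[0];res.append((np.abs(A@v-b).max()*(1+.3*n),np.abs(A@v-b).max(),ks,v.round(4)))
res.sort(key=lambda r:r[0])
for r in res[:8]:print(r[1:])
E
python3 sub.py
```

```text
3.2167 [ 1.244  1.164 -1.188  0.881 -0.048  1.963  0.26 ] [ 0.505 -0.355  0.294]
[ 0.2109 -0.0161  0.6387  0.0023  0.3673  0.001   0.3895] [3.845 3.428 0.978 0.511 0.475 0.129 0.066] 0.01630218844391018
(np.float64(1.31211702614209e-09), ['z0', 'z2', 'z4', 'z6', 'y1', 'y3', 'x5', 'y5'], array([ 2.443e-01,  5.778e-01,  3.821e-01,  3.594e-01, -5.500e-03,
       -1.860e-02, -0.000e+00, -4.000e-04]))
(np.float64(1.7172059330050615e-09), ['z0', 'z2', 'z4', 'z6', 'y1', 'y3', 'x4', 'y5'], array([ 2.443e-01,  5.778e-01,  3.821e-01,  3.594e-01, -5.500e-03,
       -1.860e-02, -0.000e+00, -4.000e-04]))
(np.float64(1.897280554885583e-09), ['z0', 'z2', 'z4', 'z6', 'y1', 'y3', 'y5', 'x6'], array([ 2.443e-01,  5.778e-01,  3.821e-01,  3.594e-01, -5.500e-03,
       -1.860e-02, -4.000e-04, -0.000e+00]))
(np.float64(1.914755687337788e-09), ['z0', 'z2', 'z4', 'z6', 'y1', 'x2', 'y3', 'y5'], array([ 2.443e-01,  5.778e-01,  3.821e-01,  3.594e-01, -5.500e-03,
        0.000e+00, -1.860e-02, -4.000e-04]))
(np.float64(2.658702313862449e-09), ['z0', 'z2', 'z4', 'z6', 'y1', 'x3', 'y3', 'y5'], array([ 2.443e-01,  5.778e-01,  3.821e-01,  3.594e-01, -5.500e-03,
        0.000e+00, -1.860e-02, -4.000e-04]))
(np.float64(2.6617192894207164e-09), ['z0', 'z2', 'z4', 'z6', 'x1', 'y1', 'y3', 'y5'], array([ 2.443e-01,  5.778e-01,  3.821e-01,  3.594e-01,  0.000e+00,
       -5.500e-03, -1.860e-02, -4.000e-04]))
(np.float64(3.265651415951254e-09), ['z0', 'z2', 'z4', 'z6', 'y1', 'y3', 'y5'], array([ 2.443e-01,  5.778e-01,  3.821e-01,  3.594e-01, -5.500e-03,
       -1.860e-02, -4.000e-04]))
(np.float64(2.7386518933081305e-05), ['z0', 'z2', 'z4', 'z6', 'y1', 'x3', 'y3', 'x6'], array([ 2.443e-01,  5.780e-01,  3.819e-01,  3.594e-01, -5.500e-03,
        5.000e-04, -1.900e-02,  4.000e-04]))
```

```bash
cat >> h.py <<'E'
D=dict(z0=2.443e-01,z2=5.778e-01,z4=3.821e-01,z6=3.594e-01,y1=-5.5e-3,y3=-1.86e-2,y5=-4e-4)
def fk(q,d=None):
    M=np.eye(3);p=D['z0']*M[:,2];pts=[p]
    for i in range(7):
        M=M@R.from_euler('ZYZYZYZ'[i],SG[i]*q[i]).as_matrix()
        if i in(0,2,4):p=p+D[f'y{i+1}']*M[:,1]
        if i in(1,3,5):p=p+D[f'z{i+1}']*M[:,2];pts.append(p)
    return M@R.from_euler('z',np.pi/2).as_matrix(),p
def lik(M,p,q,reg=.02):
    def f(x):
        m,t=fk(x);return np.r_[(t-p)*10,R.from_matrix(M.T@m).as_rotvec()*3,(x-q)*reg]
    r=least_squares(f,np.clip(q,LO+.001,HI-.001),bounds=(LO,HI),xtol=1e-6,ftol=1e-6);m,t=fk(r.x)
    return r.x,np.linalg.norm(t-p)*1000,np.degrees(np.linalg.norm(R.from_matrix(M.T@m).as_rotvec()))
def run(wps,q,sg,n=12,verbose=False,**k):
    # wps: (rack origin, yaw, el)
    worst=[0,0];step=0;out=[]
    for (o0,y0,e0),(o1,y1,e1) in zip(wps,wps[1:]):
        for t in np.linspace(0,1,n+1)[1:]:
            M,p=tool(rackR(y0+t*(y1-y0),e0+t*(e1-e0)),np.array(o0)+t*(np.array(o1)-o0),sg,**k)
            qn,a,b=lik(M,p,q);step=max(step,abs(qn-q).max());q=qn;worst=[max(worst[0],a),max(worst[1],b)]
        out.append((q.round(2),round(a,1),round(b,1)))
    return worst,step,out,q
E
python3 - <<'E'
from h import *
q0=bot.observe()['qpos'];print(np.abs(fk(q0)[1]-bot.observe()['position']).max())
tr=np.array([.54,.25,.092]);back=O-RR@np.array([0,.707,.707])*.12
for sg in(1,-1):
  if sg==-1:
    M,p=tool(RR,back+[0,0,.12],-1)
    best=None
    rng=np.random.default_rng(1)
    for k in range(60):
        qq,a,b=lik(M,p,rng.uniform(LO,HI),1e-4)
        if a<1 and b<.5:
            m=np.minimum(qq-LO,HI-qq).min()
            if best is None or m>best[0]:best=(m,qq)
    print('neg cfg',best)
    if best is None: continue
    q=best[1]
  else:q=q0
  up=O+[0,0,.22]
  for mid in((.52,-.05,.36),(.45,.05,.42),(.6,.05,.36)):
    for yf in(-60,-30,5,40,75,110):
      for flipfirst in(0,1):
        ws=[(back+[0,0,.12],4.8,20),(back,4.8,20),(O,4.8,20),(up,4.8,20)]
        ws+=[(mid,4.8,-90)] if flipfirst else [(mid,(4.8+yf)/2,-35)]
        ws+=[(tr+[0,0,.12],yf,-90),(tr,yf,-90)]
        w,s,o,_=run(ws,q,sg,8)
        if w[0]<30 and w[1]<10:print(sg,mid,yf,flipfirst,np.round(w,1),round(s,2),o[-1])
E
```

```text
5.050938419298712e-05
1 (0.52, -0.05, 0.36) -60 0 [10.9  2.8] 0.64 (array([-0.53,  1.16,  0.14,  0.9 , -0.06,  1.87, -1.47]), np.float64(0.0), np.float64(0.0))
1 (0.52, -0.05, 0.36) -60 1 [10.9  2.8] 0.39 (array([-0.53,  1.16,  0.14,  0.9 , -0.06,  1.87, -1.47]), np.float64(0.0), np.float64(0.0))
1 (0.52, -0.05, 0.36) -30 0 [10.5  2.7] 0.35 (array([-0.56,  1.1 , -0.24,  1.05,  0.43,  1.78, -1.35]), np.float64(0.0), np.float64(0.0))
1 (0.52, -0.05, 0.36) -30 1 [10.5  2.7] 0.25 (array([-0.56,  1.1 , -0.24,  1.05,  0.43,  1.78, -1.35]), np.float64(0.0), np.float64(0.0))
1 (0.52, -0.05, 0.36) 5 0 [10.5  2.7] 0.19 (array([-0.52,  1.02, -0.61,  1.42,  0.9 ,  1.66, -1.3 ]), np.float64(0.0), np.float64(0.0))
1 (0.52, -0.05, 0.36) 5 1 [10.5  2.7] 0.25 (array([-0.47,  1.05, -0.72,  1.42,  0.97,  1.73, -1.35]), np.float64(0.0), np.float64(0.0))
1 (0.52, -0.05, 0.36) 40 0 [10.5  2.7] 0.18 (array([-0.52,  0.91, -0.71,  1.87,  1.25,  1.45, -1.24]), np.float64(0.0), np.float64(0.0))
1 (0.52, -0.05, 0.36) 40 1 [10.5  2.7] 0.25 (array([-0.46,  0.95, -0.83,  1.86,  1.29,  1.54, -1.26]), np.float64(0.0
[... 3147 characters left out ...]
64(0.0))
1 (0.6, 0.05, 0.36) 40 1 [10.5  2.7] 0.27 (array([-0.49,  0.93, -0.77,  1.87,  1.27,  1.49, -1.25]), np.float64(0.0), np.float64(0.0))
1 (0.6, 0.05, 0.36) 75 0 [10.5  2.7] 0.21 (array([-0.39,  0.86, -0.84,  2.3 ,  1.74,  1.33, -1.22]), np.float64(0.0), np.float64(0.0))
1 (0.6, 0.05, 0.36) 75 1 [10.5  2.7] 0.27 (array([-0.36,  0.87, -0.88,  2.3 ,  1.74,  1.37, -1.21]), np.float64(0.0), np.float64(0.0))
1 (0.6, 0.05, 0.36) 110 0 [11.4  2.7] 0.37 (array([ 0.17,  1.13, -1.43,  2.5 ,  2.1 ,  1.48, -0.53]), np.float64(11.4), np.float64(2.2))
1 (0.6, 0.05, 0.36) 110 1 [11.4  2.7] 0.27 (array([ 0.17,  1.13, -1.43,  2.5 ,  2.1 ,  1.48, -0.53]), np.float64(11.4), np.float64(2.2))
neg cfg None
```

Run:
```python
from h import *
q=bot.observe()['qpos'];back=O-RR@np.array([0,.707,.707])*.12;tr=np.array([.54,.25,.092])
for up,mid in((O+[0,0,.22],(.6,.05,.36)),(O+[0,-.03,.15],(.55,0,.36))):
  w,s,o,qe=run([(back+[0,0,.12],4.8,20),(back,4.8,20),(O,4.8,20),(up,4.8,20),(up,4.8,-35),(mid,4.8,-90),(tr+[0,0,.12],4.8,-90),(tr,4.8,-90)],q,1,10);print(w,s)
  for x in o:print(x)
s=bot.observe();M,p=tool(RR,O,1)
A=R.from_rotvec(s['ee_rot']).as_matrix()
print('to back',rel(M,p-M[:,2]*.12))
```

```text
[np.float64(10.863709764680571), np.float64(2.7509807499316774)] 0.14389184606628724
(array([ 1.18,  1.26, -1.03,  0.89, -0.03,  1.94,  0.42]), np.float64(0.0), np.float64(0.0))
(array([ 1.22,  1.23, -1.04,  1.28, -0.03,  1.6 ,  0.43]), np.float64(0.0), np.float64(0.0))
(array([ 1.22,  1.  , -1.13,  1.12, -0.21,  1.84,  0.24]), np.float64(0.0), np.float64(0.0))
(array([ 1.1 ,  0.53, -1.04,  1.48,  0.29,  1.41,  0.15]), np.float64(0.0), np.float64(0.0))
(array([-0.15,  0.66, -0.74,  1.42,  0.96,  1.84, -0.86]), np.float64(0.0), np.float64(0.0))
(array([-0.48,  0.9 , -0.72,  1.35,  0.89,  1.85, -1.22]), np.float64(0.0), np.float64(0.0))
(array([-0.49,  1.04, -0.69,  1.42,  0.94,  1.71, -1.34]), np.float64(0.0), np.float64(0.0))
[np.float64(10.863709764680571), np.float64(2.7509807499316774)] 0.1345581315095017
(array([ 1.18,  1.26, -1.03,  0.89, -0.03,  1.94,  0.42]), np.float64(0.0), np.float64(0.0))
(array([ 1.22,  1.23, -1.04,  1.28, -0.03,  1.6 ,  0.43]), np.float64(0.0), np.float64(0.0))
(array([ 1.22,  1.09, -1.09,  1.11, -0.14,  1.83,  0.31]), np.float64(0.0), np.float64(0.0))
(array([ 1.1 ,  0.6 , -0.99,  1.56,  0.34,  1.29,  0.17]), np.float64(0.0), np.float64(0.0))
(array([-0.05,  0.56, -0.76,  1.61,  0.92,  1.75, -0.89]), np.float64(0.0), np.float64(0.0))
(array([-0.48,  0.9 , -0.71,  1.35,  0.89,  1.85, -1.22]), np.float64(0.0), np.float64(0.0))
(array([-0.49,  1.04, -0.68,  1.42,  0.94,  1.71, -1.33]), np.float64(0.0), np.float64(0.0))
to back (array([-98.2,  -1.4,  50.2]), array([4.3, 1.2, 0.2]))
```

move_arm:
  plan: [-20,0,10,1,0,0,-40,0,20,2,0,0,-60,0,30,3,1,0,-80,-1,40,4,1,0,-98,-1,50,4.3,1.2,0,-98,-1,50,4.3,1.2,0,-98,-1,50,4.3,1.2,0]

```text
t: 3.8
position: [0.5043, -0.3572, 0.196]
ee_rot: [-1.479, -1.585, -0.897]
force: [-0.4, -0.4, 1.2]
finger_gap: 0.0856
gripper_force: 0.0
```

Run:
```python
from h import *
M,p=tool(RR,O,1);print(rel(M,p-M[:,2]*.12),bot.observe()['qpos'].round(2))
im,d=bot.grab_frame('wrist');cv2.imwrite('pics/w1.png',im[...,::-1]);c=bot.camera_info('wrist');print(c)
np.savez('w1.npz',im=im,d=d)
im,d=bot.grab_frame('scene');cv2.imwrite('pics/s3.png',cv2.resize(im[100:240,100:290,::-1],(800,589)))
# project expected rack features into wrist: 
s=bot.observe();A=R.from_rotvec(s['ee_rot']).as_matrix();m=np.array(c['mount'])
for nm,r in (('topbackL',(-.03,-.062,0)),('topbackR',(.03,-.062,0)),('topmouthL',(-.03,-.062,.046)),('lipcorner',(.035,-.062,.05))):
    w=O+RR@np.array(r);t=A.T@(w-s['position']);k=m[:3,:3].T@(t-m[:3,3]);k=np.array([k[0],-k[1],-k[2]])
    th=np.arctan2(np.hypot(k[0],k[1]),k[2]);u=np.array([c['cx'],c['cy']])+th*np.array([c['fx'],c['fy']])*k[:2]/np.hypot(k[0],k[1]);print(nm,u.round(1))
```

```text
(array([-9.4,  4. ,  8.8]), array([ 0.1,  1.8, -0.8])) [ 1.2   1.24 -1.08  0.9   0.01  1.94  0.37]
{'fx': 325.19226210127806, 'fy': 325.19226210127806, 'cx': 282.59736045678864, 'cy': 216.15366077196606, 'mount': array([[ 7.13231828e-04,  9.50382698e-01,  3.11082334e-01,
         8.03873521e-02],
       [ 9.99999297e-01, -3.83291443e-04, -1.12175374e-03,
         5.18267376e-04],
       [-9.46860148e-04,  3.11082916e-01, -9.50382304e-01,
        -1.41752139e-01],
       [ 0.00000000e+00,  0.00000000e+00,  0.00000000e+00,
         1.00000000e+00]])}
topbackL [240.3 245.4]
topbackR [325.3 244.4]
topmouthL [242.9 188.7]
lipcorner [327.3 183.3]
```

View pics/w1.png

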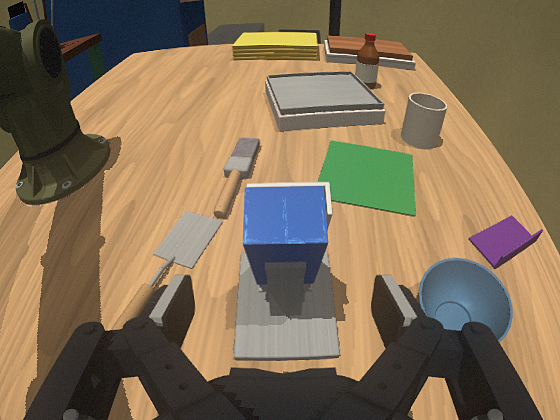

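View pics/s3.png

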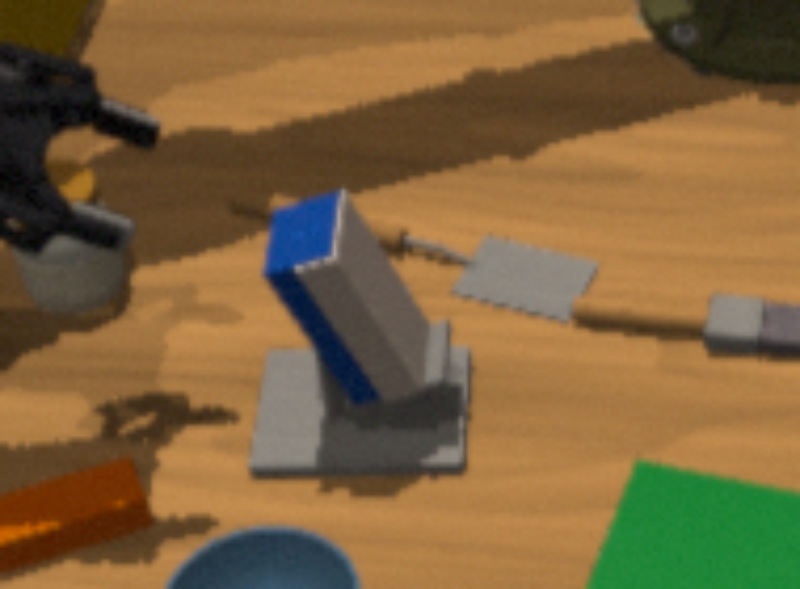

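```bash
sed -i 's/O=np.array(\[.4992/O=np.array([.5005/' h.py
python3 - <<'E'
from h import *
M,p=tool(RR,O,1);print(rel(M,p-M[:,2]*.10),rel(M,p-M[:,2]*.05),rel(M,p))
E
```

```text
(array([-10.3,   4.9,  29.9]), array([ 0.3,  1.9, -0.6])) (array([-8.6,  4.6, 79.9]), array([ 0.3,  1.9, -0.6])) (array([ -7. ,   4.4, 129.9]), array([ 0.3,  1.9, -0.6]))
```

move_arm:
  plan: [0,0,10,0,0,0,0,0,20,0,0,0,0,0,20,0,0,0,0,0,20,0,0,0]

```text
t: 4.23
position: [0.5029, -0.3399, 0.1884]
ee_rot: [-1.479, -1.586, -0.9]
force: [-0.6, -0.4, 1.2]
finger_gap: 0.0855
gripper_force: 0.0
```

Run:
```python
from h import *
M,p=tool(RR,O,1);print(rel(M,p-M[:,2]*.10),rel(M,p-M[:,2]*.05),rel(M,p));print(bot.observe()['qpos'].round(3))
```

```text
(array([-9.9,  5.2,  9.8]), array([ 0.2,  1.8, -0.6])) (array([-8.3,  5. , 59.8]), array([ 0.2,  1.8, -0.6])) (array([ -6.7,   4.8, 109.7]), array([ 0.2,  1.8, -0.6]))
[ 1.213  1.233 -1.08   0.973  0.01   1.882  0.376]
```

move_arm:
  plan: [-5,3,5,0.2,1.8,-0.6,-9,5,15,0.2,1.8,-0.6,-9,5,30,0.2,1.8,-0.6,-9,5,45,0.2,1.8,-0.6,-8.3,5,60,0.2,1.8,-0.6,-8.3,5,60,0.2,1.8,-0.6,-8.3,5,60,0.2,1.8,-0.6]

```text
t: 4.82
position: [0.5039, -0.2898, 0.1522]
ee_rot: [-1.446, -1.57, -0.922]
force: [-0.1, -1.6, -0.5]
finger_gap: 0.0853
gripper_force: 0.0
```

Run:
```python
from h import *
M,p=tool(RR,O,1);print(rel(M,p));print(bot.observe()['qpos'].round(3))
im,d=bot.grab_frame('wrist');w=im[120:420,130:430,::-1];w=cv2.resize(w,(500,500))
s,_=bot.grab_frame('scene');s=cv2.resize(s[130:230,150:210,::-1],(300,500));cv2.imwrite('pics/g.png',cv2.hconcat([w,s]))
```

```text
(array([ 1.4, -0. , 49. ]), array([-0. , -0.2, -0.1]))
[ 1.225  1.257 -1.085  1.134  0.005  1.737  0.389]
```

View pics/g.png

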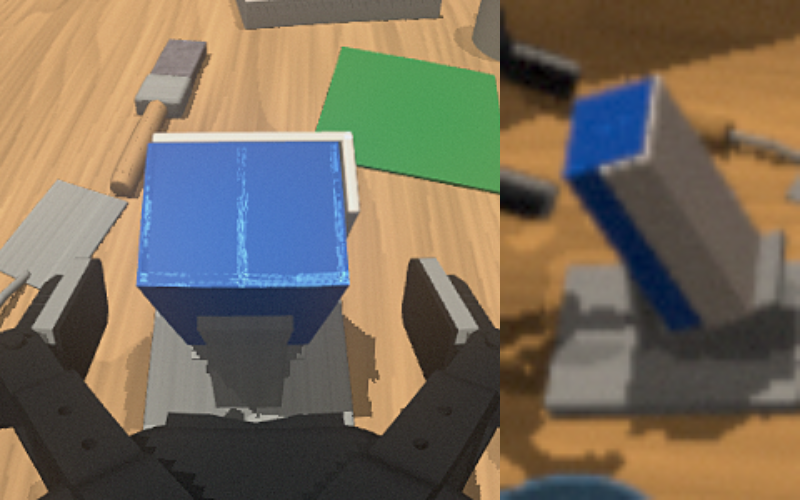

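move_arm:
  plan: [0,0,10,0,0,0,1,0,20,0,0,0,1,0,30,0,0,0,1,0,40,0,0,0,1.5,0,49,0,0,0,1.5,0,49,0,0,0,1.5,0,49,0,0,0]

```text
t: 5.5
position: [0.5004, -0.2454, 0.1334]
ee_rot: [-1.448, -1.571, -0.922]
force: [0.4, -1.2, -0.9]
finger_gap: 0.0858
gripper_force: 0.0
```

Run:
```python
from h import *
M,p=tool(RR,O,1);print(rel(M,p));print(bot.observe()['qpos'].round(3))
im,d=bot.grab_frame('wrist');w=im[150:420,100:460,::-1];w=cv2.resize(w,(500,375))
s,_=bot.grab_frame('scene');s=cv2.resize(s[130:230,150:230,::-1],(300,375));cv2.imwrite('pics/g2.png',cv2.hconcat([w,s]))
```

```text
(array([-0.3, -0.3,  0.6]), array([ 0. , -0.1, -0.1]))
[ 1.234  1.25  -1.089  1.276  0.004  1.604  0.387]
```

View pics/g2.png

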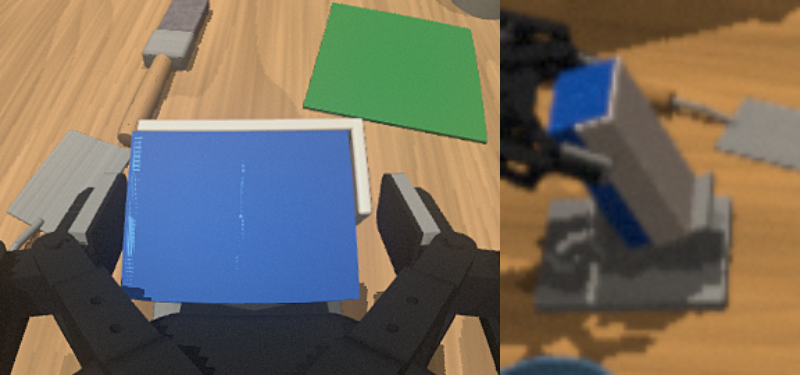

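move_arm:
  plan: [0,0,0,0,0,0,0,0,0,0,0,0,0,0,0,0,0,0,0,0,0,0,0,0,0,0,0,0,0,0,0,0,0,0,0,0,0,0,0,0,0,0,0,0,0,0,0,0,0,0,0,0,0,0,0,0,0,0,0,0]
  claw: -1
  force: 50

```text
t: 6.43
position: [0.5003, -0.2454, 0.1334]
ee_rot: [-1.449, -1.571, -0.923]
force: [-0.6, -5.7, 2.9]
finger_gap: 0.0637
gripper_force: 54.0
```

Run:
```python
from h import *
im,d=bot.grab_frame('wrist');w=im[150:420,100:460,::-1];w=cv2.resize(w,(500,375))
s,_=bot.grab_frame('scene');s=cv2.resize(s[130:230,150:230,::-1],(300,375));cv2.imwrite('pics/g3.png',cv2.hconcat([w,s]))
# lift plan: 
s=bot.observe();A=R.from_rotvec(s['ee_rot']).as_matrix();print((A.T@np.array([0,0,150.])).round(1),(A.T@np.array([0,-30.,150.])).round(1),s['force'])
```

```text
[136.   -0.2 -63.3] [123.4  -2.6 -90.4] [-0.77193068 -5.51791296  3.05643768]
```

View pics/g3.png

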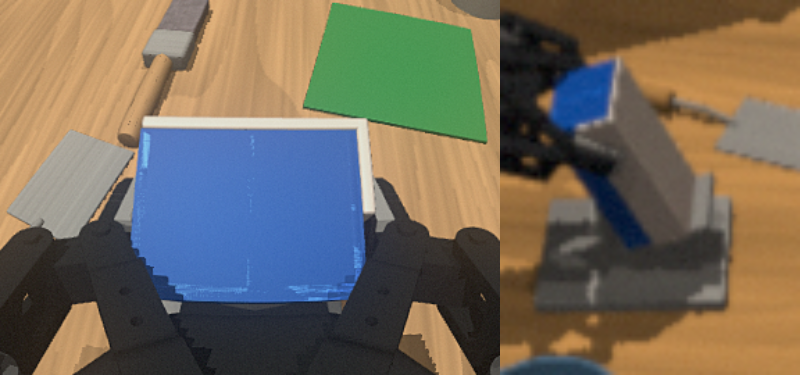

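move_arm:
  plan: [1,0,-1,0,0,0,4,0,-4,0,0,0,8,0,-8,0,0,0,14,0,-14,0,0,0,21,0,-21,0,0,0,29,0,-29,0,0,0,38,0,-37,0,0,0,49,0,-45,0,0,0,60,-1,-53,0,0,0,72,-1,-60,0,0,0,84,-1,-68,0,0,0,95,-1,-75,0,0,0,106,-2,-81,0,0,0,115,-2,-86,0,0,0,120,-2,-89,0,0,0,123,-2,-90,0,0,0,123,-2,-90,0,0,0]

```text
t: 7.95
position: [0.5009, -0.2743, 0.2831]
ee_rot: [-1.447, -1.572, -0.922]
force: [-0.3, 0.5, -4.8]
finger_gap: 0.0634
gripper_force: 54.3
```

Run:
```python
from h import *
s=bot.observe();print(s['qpos'].round(2))
im,d=bot.grab_frame('scene');cv2.imwrite('pics/l1.png',cv2.resize(im[60:260,100:330,::-1],(690,600)))
M,p=tool(RR,O+[0,-.03,.15],1);print(rel(M,p))
q=s['qpos']
up=O+[0,-.03,.15];tr=np.array([.54,.25,.092])
for mid in ((.55,-.05,.38),(.55,0,.36),(.5,-.1,.36)):
  wps=[(up,4.8,20),(up+(np.array(mid)-up)*.5,4.8,-35),(mid,4.8,-90),(tr+[0,0,.12],4.8,-90),(tr,4.8,-90)]
  w,st,o,_=run(wps,q,1,20);print(mid,w,st);[print(x) for x in o]
```

```text
[ 1.23  1.11 -1.14  1.11 -0.11  1.83  0.28]
(array([ 0.2, -0.7, -0.7]), array([-0. , -0.1, -0.1]))
(0.55, -0.05, 0.38) [np.float64(0.0009446491585436713), np.float64(0.0003464898683644167)] 0.049447746775460544
(array([ 0.96,  0.51, -1.07,  1.54,  0.28,  1.35, -0.03]), np.float64(0.0), np.float64(0.0))
(array([ 0.06,  0.51, -0.8 ,  1.63,  0.95,  1.73, -0.82]), np.float64(0.0), np.float64(0.0))
(array([-0.47,  0.91, -0.74,  1.35,  0.9 ,  1.86, -1.23]), np.float64(0.0), np.float64(0.0))
(array([-0.48,  1.05, -0.71,  1.42,  0.96,  1.72, -1.34]), np.float64(0.0), np.float64(0.0))
(0.55, 0, 0.36) [np.float64(0.0010180657564784704), np.float64(0.00036921894184126545)] 0.053637765750832456
(array([ 0.92,  0.5 , -1.06,  1.58,  0.27,  1.31, -0.07]), np.float64(0.0), np.float64(0.0))
(array([-0.05,  0.56, -0.77,  1.61,  0.92,  1.76, -0.9 ]), np.float64(0.0), np.float64(0.0))
(array([-0.48,  0.91, -0.72,  1.35,  0.89,  1.85, -1.22]), np.float64(0.0), np.float64(0.0))
(array([-0.48,  1.05, -0.69,  1.42,  0.95,  1.71, -1.34]), np.float64(0.0), np.float64(0.0))
(0.5, -0.1, 0.36) [np.float64(0.0010893465527377832), np.float64(0.0003883762562369555)] 0.051101903234520185
(array([ 1.04,  0.5 , -1.09,  1.59,  0.27,  1.32,  0.02]), np.float64(0.0), np.float64(0.0))
(array([ 0.19,  0.44, -0.86,  1.83,  0.94,  1.62, -0.86]), np.float64(0.0), np.float64(0.0))
(array([-0.46,  0.92, -0.77,  1.35,  0.92,  1.88, -1.24]), np.float64(0.0), np.float64(0.0))
(array([-0.46,  1.06, -0.74,  1.42,  0.97,  1.74, -1.35]), np.float64(0.0), np.float64(0.0))
```

View pics/l1.png

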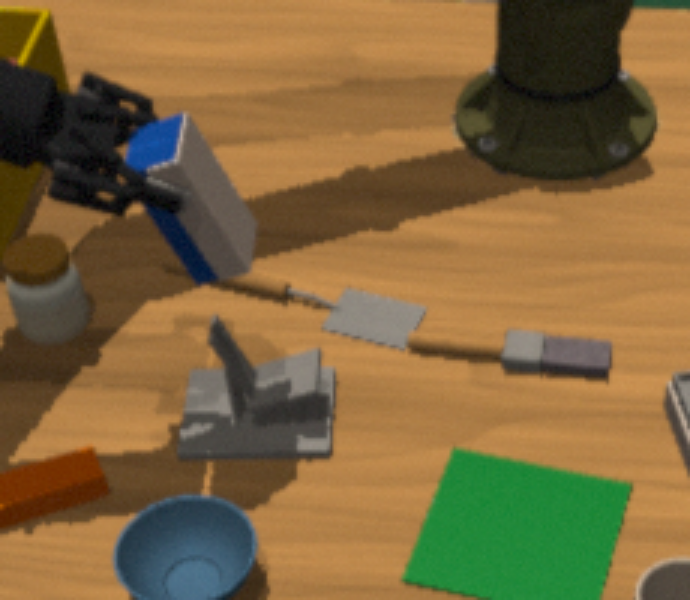

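```bash
cat > rows.py <<'E'
from h import *
def rows(wps,k,sg=1,**kw):
    """smooth rows along waypoints (single segment), relative to measured pose"""
    s=bot.observe();A=R.from_rotvec(s['ee_rot']).as_matrix();(o0,y0,e0),(o1,y1,e1)=wps;out=[]
    for i in range(1,k+1):
        t=i/k;t=t*t*(3-2*t)
        M,p=tool(rackR(y0+t*(y1-y0),e0+t*(e1-e0)),np.array(o0)+t*(np.array(o1)-o0),sg,**kw)
        out+=[*(A.T@(p-s['position'])*1000).round(),*np.degrees(R.from_matrix(A.T@M).as_rotvec()).round(1)]
    for i in range(0,len(out),6):print([float(x) for x in out[i:i+6]],end=' ')
    print()
E
python3 - <<'E'
from rows import *
up=O+[0,-.03,.15];mid=np.array([.55,-.05,.38])
rows([(up,4.8,20),((up+mid)/2,4.8,-35)],19)
a=np.load('top.npz');P=a['P'];x,y,z=P[...,0],P[...,1],P[...,2]
for n in('top','scene'):
    a=np.load(n+'.npz');P=a['P'];x,y,z=P[...,0],P[...,1],P[...,2]
    m=(abs(z-.042)<.004)&(x>.38)&(x<.7)&(y>.1)&(y<.4);m=cv2.morphologyEx(m.astype(np.uint8),cv2.MORPH_OPEN,np.ones((5,5)))>0
    print(n,cv2.minAreaRect(P[m][:,:2].astype(np.float32)),P[m].mean(0))
E
```

```text
[1.0, -0.0, 0.0, -0.0, -0.5, -0.1] [3.0, 0.0, 3.0, -0.0, -1.8, -0.1] [7.0, 2.0, 8.0, -0.0, -3.8, -0.1] [11.0, 3.0, 14.0, -0.0, -6.4, -0.1] [16.0, 5.0, 21.0, -0.0, -9.5, -0.1] [22.0, 8.0, 30.0, -0.0, -13.1, -0.1] [28.0, 10.0, 39.0, -0.0, -17.0, -0.1] [34.0, 13.0, 48.0, -0.0, -21.1, -0.1] [40.0, 16.0, 57.0, -0.1, -25.4, -0.1] [46.0, 18.0, 67.0, -0.1, -29.7, -0.1] [52.0, 21.0, 76.0, -0.1, -34.0, -0.1] [58.0, 24.0, 84.0, -0.1, -38.2, -0.1] [63.0, 26.0, 92.0, -0.1, -42.1, -0.1] [68.0, 29.0, 99.0, -0.1, -45.7, -0.1] [72.0, 31.0, 105.0, -0.1, -48.8, -0.1] [75.0, 32.0, 110.0, -0.1, -51.4, -0.1] [77.0, 34.0, 113.0, -0.1, -53.4, -0.1] [79.0, 34.0, 116.0, -0.1, -54.6, -0.1] [79.0, 35.0, 116.0, -0.1, -55.1, -0.1] 
top ((0.0, 0.0), (0.0, 0.0), 0.0) [nan nan nan]
scene ((0.5391161441802979, 0.25464099645614624), (0.21445100009441376, 0.1945071518421173), 14.536101341247559) [0.54829578 0.26049897 0.0421615 ]<stdin>:8: RuntimeWarning: Mean of empty slice.
  ret = um.true_divide(
```

move_arm:
  plan: [1,0,0,0,-0.5,0,3,0,3,0,-1.8,0,7,2,8,0,-3.8,0,11,3,14,0,-6.4,0,16,5,21,0,-9.5,0,22,8,30,0,-13.1,0,28,10,39,0,-17,0,34,13,48,0,-21.1,0,40,16,57,0,-25.4,0,46,18,67,0,-29.7,0,52,21,76,0,-34,0,58,24,84,0,-38.2,0,63,26,92,0,-42.1,0,68,29,99,0,-45.7,0,72,31,105,0,-48.8,0,75,32,110,0,-51.4,0,77,34,113,0,-53.4,0,79,34,116,0,-54.6,0,79,35,116,0,-55,0,79,35,116,0,-55,0]

```text
t: 9.67
position: [0.5241, -0.1331, 0.3054]
ee_rot: [-2.035, -2.213, -0.177]
force: [0.1, -0.5, -4.4]
finger_gap: 0.063
gripper_force: 54.9
```

Run:
```python
from rows import *
up=O+[0,-.03,.15];mid=np.array([.55,-.05,.38]);s=bot.observe();print(s['qpos'].round(2),s['finger_gap'])
M,p=tool(rackR(4.8,-35),(up+mid)/2,1);print(rel(M,p))
rows([((up+mid)/2,4.8,-35),(mid,4.8,-90)],19)
```

```text
[ 0.95  0.51 -1.06  1.54  0.27  1.35 -0.03] 0.06296568751044959
(array([ 0.1, -0.3,  0.2]), array([-0.1, -0.1,  0. ]))
[1.0, -0.0, 0.0, -0.1, -0.5, 0.0] [4.0, 1.0, 0.0, -0.1, -1.8, 0.0] [8.0, 2.0, 0.0, -0.1, -3.7, 0.0] [14.0, 4.0, 0.0, -0.1, -6.3, 0.0] [20.0, 6.0, 0.0, -0.1, -9.5, 0.0] [27.0, 8.0, -0.0, -0.1, -13.0, 0.0] [35.0, 11.0, -0.0, -0.1, -16.9, 0.0] [43.0, 13.0, -1.0, -0.1, -21.1, 0.0] [51.0, 16.0, -2.0, -0.1, -25.4, 0.0] [59.0, 19.0, -3.0, -0.1, -29.7, 0.0] [67.0, 22.0, -4.0, -0.1, -34.0, 0.0] [74.0, 24.0, -5.0, -0.1, -38.2, 0.0] [81.0, 27.0, -6.0, -0.1, -42.1, 0.0] [87.0, 29.0, -8.0, -0.1, -45.6, 0.0] [93.0, 31.0, -9.0, -0.1, -48.8, 0.0] [97.0, 33.0, -11.0, -0.1, -51.4, 0.0] [100.0, 34.0, -12.0, -0.1, -53.4, 0.0] [103.0, 35.0, -12.0, -0.1, -54.6, 0.0] [103.0, 35.0, -13.0, -0.1, -55.1, 0.0]
```

move_arm:
  plan: [1,0,0,0,-0.5,0,4,1,0,0,-1.8,0,8,2,0,0,-3.7,0,14,4,0,0,-6.3,0,20,6,0,0,-9.5,0,27,8,0,0,-13,0,35,11,0,0,-16.9,0,43,13,-1,0,-21.1,0,51,16,-2,0,-25.4,0,59,19,-3,0,-29.7,0,67,22,-4,0,-34,0,74,24,-5,0,-38.2,0,81,27,-6,0,-42.1,0,87,29,-8,0,-45.6,0,93,31,-9,0,-48.8,0,97,33,-11,0,-51.4,0,100,34,-12,0,-53.4,0,103,35,-12,0,-54.6,0,103,35,-13,0,-55.1,0,103,35,-13,0,-55.1,0]

```text
t: 11.33
position: [0.5511, -0.0309, 0.3358]
ee_rot: [1.675, 1.824, -0.695]
force: [0.0, 0.5, -4.8]
finger_gap: 0.0631
gripper_force: 55.1
```

Run:
```python
from rows import *
mid=np.array([.55,-.05,.38]);s=bot.observe();print(s['qpos'].round(2),s['finger_gap'])
M,p=tool(rackR(4.8,-90),mid,1);print(rel(M,p))
T=np.array([.539,.255,0]);tr=T+rackR(14,-90)@np.array([-.003,0,0])+[0,0,.092]
mb=(mid+tr+[0,0,.15])/2
w,st,o,_=run([(mid,4.8,-90),(tr+[0,0,.1],14,-90),(tr,14,-90)],s['qpos'],1,20);print(w,st,o)
rows([(mid,4.8,-90),(tr+[0,0,.1],14,-90)],19)
im,d=bot.grab_frame('scene');cv2.imwrite('pics/f1.png',cv2.resize(im[60:240,180:370,::-1],(633,600),interpolation=cv2.INTER_CUBIC))
```

```text
[ 0.06  0.51 -0.79  1.63  0.94  1.73 -0.81] 0.06311271941701896
(array([-0.1, -0.2, -0. ]), array([-0. , -0. ,  0.1]))
[np.float64(0.0005167328581535089), np.float64(0.00013496726789001347)] 0.032683986224466444 [(array([-0.48,  0.9 , -0.76,  1.48,  0.97,  1.77, -1.21]), np.float64(0.0), np.float64(0.0)), (array([-0.49,  1.02, -0.73,  1.53,  1.03,  1.67, -1.32]), np.float64(0.0), np.float64(0.0))]
[3.0, -0.0, -1.0, -0.1, -0.0, 0.0] [11.0, 0.0, -3.0, -0.2, -0.0, -0.1] [23.0, 0.0, -6.0, -0.5, -0.0, -0.3] [40.0, 1.0, -9.0, -0.8, -0.0, -0.6] [60.0, 1.0, -14.0, -1.1, -0.0, -1.0] [82.0, 2.0, -19.0, -1.6, -0.0, -1.4] [107.0, 3.0, -25.0, -2.0, -0.0, -1.9] [133.0, 3.0, -32.0, -2.5, -0.0, -2.4] [160.0, 4.0, -38.0, -3.0, -0.0, -2.9] [188.0, 5.0, -44.0, -3.5, -0.0, -3.4] [215.0, 5.0, -51.0, -4.0, -0.0, -3.9] [241.0, 6.0, -57.0, -4.5, -0.0, -4.4] [266.0, 7.0, -63.0, -5.0, -0.0, -4.9] [289.0, 7.0, -68.0, -5.4, -0.0, -5.3] [308.0, 8.0, -73.0, -5.8, -0.0, -5.7] [325.0, 8.0, -77.0, -6.1, -0.0, -6.0] [337.0, 9.0, -80.0, -6.3, -0.0, -6.2] [345.0, 9.0, -82.0, -6.5, -0.0, -6.4] [348.0, 9.0, -82.0, -6.5, -0.0, -6.4]
```

View pics/f1.png

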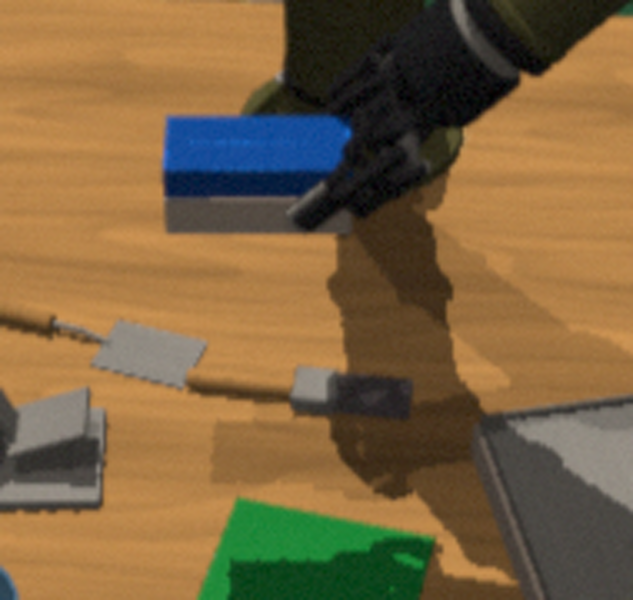

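move_arm:
  plan: [3,0,-1,-0.1,0,0,11,0,-3,-0.2,0,0,23,0,-6,-0.5,0,-0.3,40,1,-9,-0.8,0,-0.6,60,1,-14,-1.1,0,-1,82,2,-19,-1.6,0,-1.4,107,3,-25,-2,0,-1.9,133,3,-32,-2.5,0,-2.4,160,4,-38,-3,0,-2.9,188,5,-44,-3.5,0,-3.4,215,5,-51,-4,0,-3.9,241,6,-57,-4.5,0,-4.4,266,7,-63,-5,0,-4.9,289,7,-68,-5.4,0,-5.3,308,8,-73,-5.8,0,-5.7,325,8,-77,-6.1,0,-6,337,9,-80,-6.3,0,-6.2,345,9,-82,-6.5,0,-6.4,348,9,-82,-6.5,0,-6.4,348,9,-82,-6.5,0,-6.4]

```text
t: 13.05
position: [0.5343, 0.2719, 0.1476]
ee_rot: [1.511, 1.93, -0.627]
force: [-0.0, -0.5, -4.6]
finger_gap: 0.0629
gripper_force: 55.2
```

```bash
cat >> rows.py <<'E'
T=np.array([.539,.255,0]);tr=T+rackR(14,-90)@np.array([-.003,0,0])+[0,0,.092]
E
python3 - <<'E'
from rows import *
s=bot.observe();print(s['qpos'].round(2),s['finger_gap'],s['force'])
M,p=tool(rackR(14,-90),tr,1);print(rel(M,p+[0,0,.1]))
rows([(tr+[0,0,.1],14,-90),(tr+[0,0,.008],14,-90)],15)
A=R.from_rotvec(s['ee_rot']).as_matrix();print(A.T@[0,0,-1])
# measure rack from scene depth: blue top plane height
im,d=bot.grab_frame('scene');P=cloud('scene',d);b=(d>0)&(im[...,2]>im[...,0].astype(int)+30)&(abs(P[...,0]-.54)<.12)&(abs(P[...,1]-.25)<.12)&(P[...,2]>.17)
q=P[b];c=q.mean(0);print(len(q),c,np.linalg.svd(q[q[:,2]>np.median(q[:,2])-.01]-c)[2][2],np.percentile(q,[2,98],axis=0))
E
```

```text
[-0.48  0.9  -0.77  1.48  0.97  1.78 -1.21] 0.06290047043212542 [-0.04716617 -0.45126503 -4.55549258]
(array([ 0.7, -0.1, -1.2]), array([-0.1,  0. , -0.1]))
[2.0, -0.0, -0.0, -0.1, 0.0, -0.1] [4.0, -0.0, 2.0, -0.1, 0.0, -0.1] [7.0, -0.0, 6.0, -0.1, 0.0, -0.1] [12.0, -0.0, 10.0, -0.1, 0.0, -0.1] [18.0, -0.0, 16.0, -0.1, 0.0, -0.1] [24.0, -0.0, 22.0, -0.1, 0.0, -0.1] [30.0, -0.0, 28.0, -0.1, 0.0, -0.1] [37.0, -0.0, 35.0, -0.1, 0.0, -0.1] [43.0, -0.0, 41.0, -0.1, 0.0, -0.1] [49.0, -0.0, 47.0, -0.1, 0.0, -0.1] [54.0, -0.0, 52.0, -0.1, 0.0, -0.1] [59.0, -0.0, 57.0, -0.1, 0.0, -0.1] [63.0, -0.0, 61.0, -0.1, 0.0, -0.1] [65.0, -0.0, 63.0, -0.1, 0.0, -0.1] [66.0, -0.0, 64.0, -0.1, 0.0, -0.1] 
[7.07331055e-01 6.59239574e-04 7.06882129e-01]
1066 [0.54625095 0.2494876  0.18855259] [-0.05548571 -0.00309797 -0.99845468] [[0.50362629 0.19157278 0.17179636]
 [0.57829021 0.30950524 0.19458407]]
```

move_arm:
  plan: [2,0,0,0,0,0,4,0,2,0,0,0,7,0,6,0,0,0,12,0,10,0,0,0,18,0,16,0,0,0,24,0,22,0,0,0,30,0,28,0,0,0,37,0,35,0,0,0,43,0,41,0,0,0,49,0,47,0,0,0,54,0,52,0,0,0,58,0,56,0,0,0,60,0,58,0,0,0,61,0,59,0,0,0,61,0,59,0,0,0]

```text
t: 14.35
position: [0.534, 0.2732, 0.0629]
ee_rot: [1.511, 1.93, -0.627]
force: [-0.9, -0.0, -3.5]
finger_gap: 0.0634
gripper_force: 55.2
```

Run:
```python
from rows import *
s=bot.observe();print(s['finger_gap'],s['force'])
M,p=tool(rackR(14,-90),tr,1);print(rel(M,p))
im,d=bot.grab_frame('scene');P=cloud('scene',d);b=(d>0)&(im[...,2]>im[...,0].astype(int)+30)&(abs(P[...,0]-.54)<.12)&(abs(P[...,1]-.25)<.12)&(P[...,2]>.08)
q=P[b];h=np.median(q[q[:,2]>np.percentile(q[:,2],40)][:,2]);q=q[abs(q[:,2]-h)<.008];c=q.mean(0);print(h,len(q),c,np.linalg.svd(q-c)[2][2])
```

```text
0.06338360717000417 [-0.94250166 -0.03877228 -3.47700204]
(array([10.6, -0. , 10.5]), array([-0.1,  0. , -0.1]))
0.10714287803656597 867 [0.54079024 0.25296147 0.10628402] [-1.92353000e-02 -1.73133629e-04 -9.99814970e-01]
```

move_arm:
  plan: [1.5,0,1.5,0,0,0,3,0,3,0,0,0,4.5,0,4.5,0,0,0,6,0,6,0,0,0,7,0,7,0,0,0,8,0,8,0,0,0,8.5,0,8.5,0,0,0,9,0,9,0,0,0,9.5,0,9.5,0,0,0,10,0,10,0,0,0,10,0,10,0,0,0,10,0,10,0,0,0]

```text
t: 15.4
position: [0.534, 0.2732, 0.0489]
ee_rot: [1.511, 1.93, -0.626]
force: [0.3, 0.5, -4.5]
finger_gap: 0.063
gripper_force: 55.1
```

move_arm:
  plan: [0.5,0,0.5,0,0,0,1,0,1,0,0,0,1.5,0,1.5,0,0,0,1.5,0,1.5,0,0,0,1.5,0,1.5,0,0,0]

```text
t: 15.82
position: [0.5342, 0.2732, 0.0484]
ee_rot: [1.51, 1.928, -0.626]
force: [-1.2, 1.2, 6.0]
finger_gap: 0.0633
gripper_force: 57.5
```

move_arm:
  plan: [-0.5,0,-0.5,0,0,0,-0.5,0,-0.5,0,0,0,-0.5,0,-0.5,0,0,0,-0.5,0,-0.5,0,0,0,-0.5,0,-0.5,0,0,0]

```text
t: 16.23
position: [0.5341, 0.2732, 0.0484]
ee_rot: [1.51, 1.929, -0.626]
force: [-0.5, 0.9, 6.4]
finger_gap: 0.0635
gripper_force: 57.7
```

move_arm:
  plan: [0,0,0,0,0,0,0,0,0,0,0,0,0,0,0,0,0,0,0,0,0,0,0,0,0,0,0,0,0,0,0,0,0,0,0,0,0,0,0,0,0,0,0,0,0,0,0,0]
  claw: 1

```text
t: 16.9
position: [0.534, 0.2731, 0.0474]
ee_rot: [1.511, 1.93, -0.626]
force: [-0.1, -0.2, 0.7]
finger_gap: 0.0851
gripper_force: 0.0
```

Run:
```python
from rows import *
s=bot.observe();q=s['qpos']
A=R.from_rotvec(s['ee_rot']).as_matrix()
# measure rack top from scene and top
for n in('scene','top'):
    im,d=bot.grab_frame(n);P=cloud(n,d);b=(d>0)&(im[...,2]>im[...,0].astype(int)+30)&(abs(P[...,0]-.54)<.12)&(abs(P[...,1]-.25)<.12)&(P[...,2]>.07)
    z=P[b][:,2];h=np.median(z[z>np.percentile(z,40)]);t=P[b&(abs(P[...,2]-h)<.006)];print(n,h,len(t),t.mean(0),cv2.minAreaRect(t[:,:2].astype(np.float32)))
# vertical regrasp: tool z down, tool y = rack x ; pad centre at rack (0,0,1mm) => TCP at rack z=1+27
Rr=rackR(14,-90)
def vt(phi,o,g):
    tz=np.array([0,np.sin(phi),np.cos(phi)]);ty=np.array([1.,0,0]);return Rr@np.stack([np.cross(ty,tz),ty,tz],1),o+Rr@(np.array(g)+.027*tz)
out=A@np.array([0,0,-1])
for phid in(0,10,20,30,45):
    ph=np.radians(phid);M0,p0=s['position'],None
    qq=q;w=[]
    seq=[(A,s['position']-A[:,2]*.09)]
    for f in np.linspace(1,0,6)[1:]:
        seq.append(vt(ph+(np.pi/4-ph)*f,tr+[0,0,.06],(0,0,.001)))
    seq+=[vt(ph,tr,(0,0,.001)),vt(ph,tr+[0,0,.15],(0,0,.001)),vt(ph,np.array([.622,-.006,.2]),(0,0,.001)),vt(ph,np.array([.622,-.006,.05]),(0,0,.001))]
    for M,p in seq:
        qn,a,b=lik(M,p,qq);w.append((round(a,1),round(b,1),round(abs(qn-qq).max(),2)));qq=qn
    print(phid,w,qq.round(2))
```

```text
scene 0.09267644674542186 841 [0.53995792 0.25439352 0.0920566 ] ((0.5421922206878662, 0.25637903809547424), (0.0778539776802063, 0.12788040935993195), 9.17426872253418)
top 0.09291316919907266 366 [0.54265718 0.22274255 0.09195519] ((0.5405392050743103, 0.22725611925125122), (0.05916561558842659, 0.07088377326726913), 13.622068405151367)
0 [(np.float64(0.0), np.float64(0.0), np.float64(0.15)), (np.float64(0.0), np.float64(0.0), np.float64(0.25)), (np.float64(0.0), np.float64(0.0), np.float64(0.12)), (np.float64(0.0), np.float64(0.0), np.float64(0.12)), (np.float64(0.0), np.float64(0.0), np.float64(0.12)), (np.float64(0.0), np.float64(0.0), np.float64(0.13)), (np.float64(0.0), np.float64(0.0), np.float64(0.09)), (np.float64(0.0), np.float64(0.0), np.float64(0.25)), (np.float64(0.0), np.float64(0.0), np.float64(0.42)), (np.float64(0.0), np.float64(0.0), np.float64(0.21))] [ 0.56  0.97 -1.11  1.73  0.98  1.1  -0.64]
10 [(np.float64(0.0), np.float64(0.0), np.float64(0.15)), (np.float64(0.0), np.float64(0.0), np.float64(0.23)), (np.float64(0.0), np.float64(0.0), np.float64(0.09)), (np.fl
[... 1473 characters left out ...]
np.float64(0.46)), (np.float64(0.0), np.float64(0.0), np.float64(0.25))] [ 0.17  0.9  -0.81  1.81  1.23  1.26 -1.03]
45 [(np.float64(0.0), np.float64(0.0), np.float64(0.15)), (np.float64(0.0), np.float64(0.0), np.float64(0.18)), (np.float64(0.0), np.float64(0.0), np.float64(0.0)), (np.float64(0.0), np.float64(0.0), np.float64(0.0)), (np.float64(0.0), np.float64(0.0), np.float64(0.0)), (np.float64(0.0), np.float64(0.0), np.float64(0.0)), (np.float64(0.0), np.float64(0.0), np.float64(0.08)), (np.float64(0.0), np.float64(0.0), np.float64(0.19)), (np.float64(0.0), np.float64(0.0), np.float64(0.44)), (np.float64(0.0), np.float64(0.0), np.float64(0.25))] [-0.01  0.95 -0.68  1.82  1.31  1.42 -1.18]
```

```bash
cat >> rows.py <<'E'
def vt(phi,o,zt):
    Rr=rackR(14,-90);tz=np.array([0,np.sin(phi),np.cos(phi)]);ty=np.array([1.,0,0]);return Rr@np.stack([np.cross(ty,tz),ty,tz],1),np.array(o)+Rr@np.array([0,0,zt])
RO=np.array([.538,.255,.092])
E
python3 - <<'E'
from rows import *
s=bot.observe();A=R.from_rotvec(s['ee_rot']).as_matrix()
for f in(40,30,20,10,0):print([x.tolist() for x in rel(*vt(np.radians(f),RO+[0,0,.07],.024))])
E
```

```text
[[-77.2, -0.5, -50.9], [-0.1, 5.0, -0.1]]
[[-77.2, -0.5, -50.9], [-0.1, 15.0, -0.1]]
[[-77.2, -0.5, -50.9], [-0.1, 25.0, -0.1]]
[[-77.2, -0.5, -50.9], [-0.1, 35.0, -0.1]]
[[-77.2, -0.5, -50.9], [-0.1, 45.0, -0.1]]
```

move_arm:
  plan: [0,0,-5,0,0,0,0,0,-15,0,0,0,0,0,-28,0,0,0,0,0,-42,0,0,0,0,0,-56,0,0,0,0,0,-70,0,0,0,0,0,-84,0,0,0,0,0,-95,0,0,0,0,0,-100,0,0,0,0,0,-100,0,0,0]

```text
t: 17.83
position: [0.5166, 0.3435, 0.1192]
ee_rot: [1.51, 1.931, -0.624]
force: [-0.1, -0.1, -0.5]
finger_gap: 0.0858
gripper_force: 0.0
```

Run:
```python
from rows import *
s=bot.observe();print(s['position'])
for f in(40,30,20,10,0):print([x.tolist() for x in rel(*vt(np.radians(f),RO+[0,0,.07],.024))])
for n in('scene','top'):
    im,d=bot.grab_frame(n);P=cloud(n,d);b=(d>0)&(im[...,2]>im[...,0].astype(int)+30)&(abs(P[...,0]-.54)<.12)&(abs(P[...,1]-.25)<.12)&(P[...,2]>.07)
    t=P[b&(abs(P[...,2]-.0925)<.005)];print(n,len(t),t.mean(0),cv2.minAreaRect(t[:,:2].astype(np.float32)))
```

```text
[0.5165652  0.34354107 0.11917255]
[[-77.8, -0.5, 51.0], [0.0, 4.9, -0.1]]
[[-77.8, -0.5, 51.0], [0.0, 14.9, -0.1]]
[[-77.8, -0.5, 51.0], [0.0, 24.9, -0.1]]
[[-77.8, -0.5, 51.0], [0.0, 34.9, -0.1]]
[[-77.8, -0.5, 51.0], [0.0, 44.9, -0.1]]
scene 819 [0.53932914 0.25395258 0.092071  ] ((0.5365737080574036, 0.25486987829208374), (0.06636009365320206, 0.12441348284482956), 13.42871379852295)
top 705 [0.53509992 0.25245094 0.0921892 ] ((0.5354296565055847, 0.2531687021255493), (0.06101138889789581, 0.1239713579416275), 13.011946678161621)
```

move_arm:
  plan: [-12,0,6,0,4,0,-24,-1,14,0,10,0,-36,-1,24,0,16,0,-48,-1,32,0,22,0,-58,-2,40,0,28,0,-68,-2,46,0,34,0,-76,-3,50,0,40,0,-78,-3,51,0,45,0,-78,-3,51,0,45,-0.5,-78,-3,51,0,45,-0.5]

```text
t: 18.77
position: [0.5371, 0.2489, 0.1364]
ee_rot: [-1.932, -2.475, 0.009]
force: [-0.1, 0.5, -0.2]
finger_gap: 0.0853
gripper_force: 0.0
```

Run:
```python
from rows import *
RO[:2]=.536,.254
print(rel(*vt(0,RO+[0,0,.07],.024)),rel(*vt(0,RO,.024)),bot.observe()['qpos'].round(2))
```

```text
(array([ 5.2,  0.1, -1.6]), array([-0.3,  0.1,  0. ])) (array([ 5.3,  0.5, 68.4]), array([-0.3,  0.1,  0. ])) [ 0.15  0.78 -1.14  1.71  0.76  1.18 -0.95]
```

move_arm:
  plan: [2,0,6,0,0,0,5,0,16,0,0,0,5,0,27,0,0,0,5,0,38,0,0,0,5,0,49,0,0,0,5,0,58,0,0,0,5,0,65,0,0,0,5,0.5,68,0,0,0,5,0.5,68,0,0,0,5,0.5,68,0,0,0]

```text
t: 19.6
position: [0.5352, 0.2575, 0.0693]
ee_rot: [-1.926, -2.479, 0.004]
force: [-1.2, 0.0, -0.4]
finger_gap: 0.0856
gripper_force: 0.0
```

move_arm:
  plan: [0,0,0,0,0,0,0,0,0,0,0,0,0,0,0,0,0,0,0,0,0,0,0,0,0,0,0,0,0,0,0,0,0,0,0,0,0,0,0,0,0,0,0,0,0,0,0,0,0,0,0,0,0,0,0,0,0,0,0,0]
  claw: -1
  force: 40

```text
t: 20.43
position: [0.5355, 0.2576, 0.0702]
ee_rot: [-1.927, -2.48, 0.003]
force: [0.6, -0.3, 6.1]
finger_gap: 0.0588
gripper_force: 43.4
```

move_arm:
  plan: [0,0,-1,0,0,0,0,0,-3,0,0,0,0,0,-5,0,0,0,0,0,-8,0,0,0,0,0,-11,0,0,0,0,0,-14,0,0,0,0,0,-17,0,0,0,0,0,-20,0,0,0,0,0,-20,0,0,0]

```text
t: 21.18
position: [0.5353, 0.2576, 0.09]
ee_rot: [-1.926, -2.48, 0.004]
force: [0.0, -0.1, -1.6]
finger_gap: 0.0595
gripper_force: 43.1
```

Run:
```python
from rows import *
for n in('scene',):
    im,d=bot.grab_frame(n);P=cloud(n,d);I=im.astype(int)
    reg=(d>0)&(abs(P[...,0]-.54)<.1)&(abs(P[...,1]-.25)<.1)
    red=reg&(I[...,0]>I[...,2]+40)&(P[...,2]>.046);print('red',red.sum(),np.percentile(P[red],[5,50,95],axis=0).round(3) if red.sum() else '')
    lowband=reg&(P[...,2]>.044)&(P[...,2]<.075)&~red;print(lowband.sum(),np.median(P[lowband],0),np.median(I[lowband],0))
    blue=reg&(I[...,2]>I[...,0]+30);print(np.percentile(P[blue][:,2],[2,50,98]))
    cv2.imwrite('pics/o1.png',cv2.resize(im[150:290,300:440,::-1],(600,600),interpolation=cv2.INTER_CUBIC))
```

```text
red 264 [[0.454 0.167 0.051]
 [0.536 0.23  0.431]
 [0.57  0.295 0.521]]
979 [0.57111479 0.24647733 0.04804092] [80. 75. 70.]
[0.07211018 0.10911712 0.11628502]
```

View pics/o1.png

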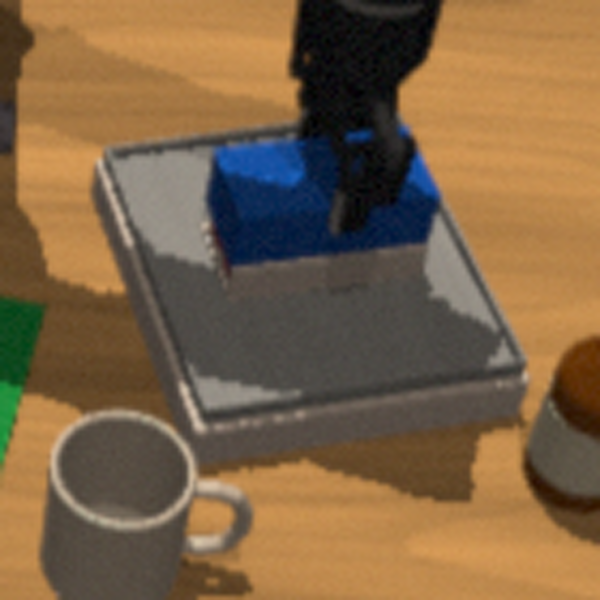

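move_arm:
  plan: [0,0,-4,0,0,0,0,0,-9,0,0,0,0,0,-15,0,0,0,0,0,-22,0,0,0,0,0,-30,0,0,0,0,0,-40,0,0,0,0,0,-52,0,0,0,0,0,-65,0,0,0,0,0,-80,0,0,0,0,0,-95,0,0,0,0,0,-110,0,0,0,0,0,-122,0,0,0,0,0,-130,0,0,0,0,0,-130,0,0,0]

```text
t: 22.4
position: [0.536, 0.2584, 0.2215]
ee_rot: [-1.926, -2.48, 0.0]
force: [0.3, 1.1, -1.3]
finger_gap: 0.0591
gripper_force: 43.1
```

Run:
```python
from rows import *
im,d=bot.grab_frame('scene');P=cloud('scene',d);I=im.astype(int)
reg=(d>0)&(abs(P[...,0]-.54)<.1)&(abs(P[...,1]-.25)<.1)
red=reg&(I[...,0]>I[...,2]+25)&(P[...,2]>.046)&(P[...,2]<.11);print('red',red.sum(),np.percentile(P[red],[5,50,95],axis=0).round(3))
s=bot.observe();print(s['finger_gap'])
# rack centre to mat centre (.622,-.006), keep yaw
M,p=vt(0,[.62,-.005,.05+.19],.024);print(rel(M,p))
q=s['qpos']
for t in np.linspace(0,1,11):
    q,a,b=lik(M,s['position']+t*(p-s['position']),q)
    if t in(0,.5,1):print(a,b,q.round(2))
print(lik(M,p-[0,0,.19],q))
```

```text
red 899 [[0.494 0.196 0.05 ]
 [0.546 0.246 0.082]
 [0.571 0.3   0.087]]
0.05918092469719542
(array([-275.5,   16.6,    4.1]), array([-0.1, -0. ,  0.3]))
9.367754223141055e-05 2.907780516345603e-05 [ 0.17  0.7  -1.2   1.6   0.67  1.32 -0.88]
0.0006507416769268952 0.00018052036585325748 [ 0.41  0.71 -1.23  1.61  0.68  1.32 -0.67]
0.0007043659333039593 0.00018772413050671997 [ 0.6   0.76 -1.23  1.53  0.72  1.37 -0.44]
(array([ 0.55165454,  0.95787459, -1.09360486,  1.73611836,  0.96283283,
        1.08691922, -0.63195027]), np.float64(0.007257213917288052), np.float64(0.0022262514560981964))
```

move_arm:
  plan: [-5,0,0,0,0,0,-15,1,0,0,0,0,-30,2,0,0,0,0,-50,3,0,0,0,0,-75,4,0,0,0,0,-100,6,0,0,0,0,-125,7,0,0,0,0,-150,9,0,0,0,0,-175,10,0,0,0,0,-200,12,0,0,0,0,-222,13,0,0,0,0,-242,14,0,0,0,0,-258,15,0,0,0,0,-269,16,0,0,0,0,-275,17,0,0,0,0,-275,17,0,0,0,0,-275,17,0,0,0,0]

```text
t: 23.87
position: [0.6199, -0.0041, 0.219]
ee_rot: [-1.925, -2.479, 0.004]
force: [-0.2, 0.5, -1.2]
finger_gap: 0.0591
gripper_force: 43.1
```

move_arm:
  plan: [0,0,5,0,0,0,0,0,15,0,0,0,0,0,30,0,0,0,0,0,47,0,0,0,0,0,65,0,0,0,0,0,83,0,0,0,0,0,101,0,0,0,0,0,119,0,0,0,0,0,137,0,0,0,0,0,152,0,0,0,0,0,164,0,0,0,0,0,172,0,0,0,0,0,176,0,0,0,0,0,176,0,0,0,0,0,176,0,0,0]

```text
t: 25.12
position: [0.6198, -0.0046, 0.0437]
ee_rot: [-1.926, -2.48, 0.004]
force: [0.2, 0.6, -0.6]
finger_gap: 0.0592
gripper_force: 43.1
```

Run:
```python
from rows import *
im,d=bot.grab_frame('scene');P=cloud('scene',d);I=im.astype(int)
b=(d>0)&(I[...,2]>I[...,0]+30)&(abs(P[...,0]-.62)<.1)&(abs(P[...,1])<.1)&(P[...,2]>.02)
q=P[b];print(np.percentile(q,[2,50,98],axis=0).round(3),bot.observe()['force'])
```

```text
[[ 0.59  -0.066  0.023]
 [ 0.64  -0.019  0.063]
 [ 0.663  0.056  0.07 ]] [ 0.76258017 -0.21749592 -1.54917726]
```

move_arm:
  plan: [0,0,2,0,0,0,0,0,5,0,0,0,0,0,8,0,0,0,0,0,10,0,0,0,0,0,12,0,0,0,0,0,13,0,0,0,0,0,14,0,0,0,0,0,15,0,0,0,0,0,15.5,0,0,0,0,0,15.5,0,0,0,0,0,15.5,0,0,0]

```text
t: 26.08
position: [0.6195, -0.0048, 0.0282]
ee_rot: [-1.926, -2.48, 0.005]
force: [-1.4, -1.3, 3.7]
finger_gap: 0.059
gripper_force: 43.7
```

Contact with the mat; release and retreat.

move_arm:
  plan: [0,0,0,0,0,0,0,0,0,0,0,0,0,0,0,0,0,0,0,0,0,0,0,0,0,0,0,0,0,0,0,0,0,0,0,0,0,0,0,0,0,0,0,0,0,0,0,0]
  claw: 1

```text
t: 26.75
position: [0.6195, -0.0048, 0.0277]
ee_rot: [-1.926, -2.479, 0.005]
force: [-0.1, -0.7, 0.3]
finger_gap: 0.0852
gripper_force: 0.0
```

move_arm:
  plan: [0,0,-5,0,0,0,0,0,-15,0,0,0,0,0,-30,0,0,0,0,0,-45,0,0,0,0,0,-65,0,0,0,0,0,-85,0,0,0,0,0,-110,0,0,0,0,0,-140,0,0,0,0,0,-170,0,0,0,0,0,-190,0,0,0,0,0,-200,0,0,0,0,0,-200,0,0,0,0,0,-200,0,0,0]

```text
t: 27.83
position: [0.6201, -0.0047, 0.228]
ee_rot: [-1.926, -2.48, 0.005]
force: [-0.2, -0.1, 0.2]
finger_gap: 0.0856
gripper_force: 0.0
```

Run:
```python
from rows import *
im,d=bot.grab_frame('scene');P=cloud('scene',d);I=im.astype(int)
b=(d>0)&(I[...,2]>I[...,0]+30)&(abs(P[...,0]-.62)<.1)&(abs(P[...,1])<.1)&(P[...,2]>.01)&(P[...,2]<.1)
t=P[b&(abs(P[...,2]-.05)<.005)];print(len(t),t.mean(0),cv2.minAreaRect(t[:,:2].astype(np.float32)))
red=(d>0)&(abs(P[...,0]-.54)<.1)&(abs(P[...,1]-.25)<.1)&(I[...,0]>I[...,2]+25)&(P[...,2]>.046)&(P[...,2]<.11);print(np.percentile(P[red],[5,50,95],axis=0).round(3))
print(bot.observe()['t'],bot.observe()['force'])
```

```text
890 [ 0.62318618 -0.00695681  0.05006224] ((0.6215047240257263, -0.006704278290271759), (0.06710787117481232, 0.12439204007387161), 12.297017097473145)
[[0.497 0.196 0.051]
 [0.547 0.246 0.082]
 [0.571 0.302 0.087]]
27.8833 [-0.88220488  0.78984573  0.05766588]
```

```bash
python3 -c "
from bench import bot
print(bot.close_job())"
```

```text
the job is handed in; nothing more can be done
None
```

The job is handed in (no verdict was returned): by the last camera check both tuna bars lie on the cover in the tray, the empty rack rests mouth-down on the green mat, and the gripper is open and clear above it, at 28 s on the clock.

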